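# Unfold the clamp crank and snug a board

### The job

Clamp the pine board in the bench clamp: swing the folded red crank handle all the way up, then crank it clockwise (seen from above) until the jaw holds the board firmly against the dark wooden fence. Feel for the moment when it tightens and stop there, because the soft pine bruises if it is over-tightened. Let go with the handle still standing up, and leave the tape measure, sanding block and glue bottle where they are.

Things in the scene. Friction and masses are not known exactly. Their poses are not given: they have to be found in the camera images.
- fixture: bench clamp, fixed: birch bed 190 x 370 x 12 mm (x, y, z) with a dark green gearbox 76 x 76 mm, top 52 mm above the bench. Origin: on the bench surface right under the vertical crank axis; z up, y from the gearbox to jaw, board and fence (the jaw closes towards +y). The bed runs from y = -60 to +310 mm
- axis (a point): point on the vertical crank axis, 79 mm above the bench, level with the knuckle. x axis along the crank arm to the knuckle, z up. The aluminium crank arm is 12 mm wide, its top 68 mm above the bench. Turning the crank drives the jaw 12 mm per rad. The drive has a friction of about 0.5 N m (7.7 N at the handle while moving), which holds the crank when let go; a tighter clamp eases back to about 35 N
- knuckle (a point): centre of the folding hinge at the outer end of the crank arm, 65 mm from the crank axis, 79 mm above the bench. The hinge pin is level and square to the arm: the handle swings in the upright plane through the arm. Folded, it points from here inwards over the crank axis (to 13 mm past it); up, it stands vertically over this point, its top 157 mm above the bench
- grip (a point): point on the handle's centre line, 50 mm from the knuckle; 79 mm above the bench when folded. The handle is a red cylinder 20 mm in diameter, 14 to 78 mm from the knuckle; it spins freely about its length. Pinch it across from above, lying or standing, and swung in an arc about the knuckle. Under it when folded: the narrow arm, and the gearbox top 27 mm down. x: from its free end to the knuckle
- fold (a joint): fold angle of the handle, rad: 0 lying folded, 1.571 fully up against its stop. Stiff by friction (about 0.12 N m, 2.5 N at the grip point), stays where it is left. Pinched and swung, it turns and shifts between the fingers, so that it can stop short of fully up
- crank (a joint): crank angle, rad: grows clockwise from above, starts between 0 and 0.8, at most 5.1. Once the board meets the fence, each 5.4 N of clamping adds 1 N at the handle: over 15 N holds it, 30 to 60 N (6 to 11 N extra at the handle) is a firm clamp, over 90 N (16 N extra) bruises it. It tightens somewhere from 2.9 to 4.4 rad, not known beforehand, as the fence is set by hand
- jaw: moving jaw, green, 140 mm wide, 34 mm tall, with a wooden face plate on a black rubber cushion that yields 1 mm per 20 N. Origin: on the clamp's centre line, 12 mm above the bench; its face lies 65 mm from the origin towards the board (fixture +y)
- board: loose pine board 170 x 95 x 24 mm (x along the jaw, y the clamping direction, z up) lying slightly askew on the bed, 4 to 18 mm from the fence and clear of the jaw. Origin: centre of the underside. The fence beyond is dark wood, 180 mm long, 42 mm tall; its place is not measured. The jaw slides the board (about 1 N) up to the fence before it tightens
- tape: yellow and black tape measure 70 x 36 x 66 mm standing beside the clamp; origin at the centre of its underside
- sander: cork sanding block 110 x 60 x 34 mm beside the clamp; origin at the centre of its underside
- glue: yellow glue bottle with red cap, 52 mm in diameter, 120 mm tall; origin at the centre of its underside
There are look-alikes about, which are no part of the job. Of the things that look like the board, the largest one is meant.

How it is judged:
By the outcome, as a careful person would: the job done as asked, in the order asked, and still so for the second after the job is handed in, with the robot touching nothing.
It also fails if it takes over 66 s, if anything falls off the work surface, if the arm or the gripper's body presses on something with over 40 N, if the wrist force passes 120 N, or if a joint passes its speed limit or range.

### The arm

A 6-joint arm with a two-finger parallel gripper is mounted at the origin on the work surface. World frame = base frame: x ahead of the robot, y to its left, z up, the work surface at z = 0. Lengths are in m, angles in rad, forces in N, time in s.
With the tool pointing down it reaches from about 0.25 to 0.725 m from the base axis. Payload 4 kg.
Tool frame: the origin (TCP) lies between the finger pads; the fingertips stand 11 mm ahead of it and the grasp point (between the pads) lies 8 mm behind it (tcp_to_tips is the z of the fingertips in the tool frame, in m); z points along the fingers, y is the direction in which the jaws open and shut (so a half turn about z gives the same grasp; the last joint's range is limited). The gripper opens to 85 mm and grips with 20 to 120 N. Pads are 22 mm wide; open, the fingers measure 114 mm over their backs; the gripper's body (76 mm by 85 mm) begins 54 mm behind the grasp point. The pads swing forward as they close: fully open they stand 13 mm farther back than shut.
Start: joints at [-1.118, 0.241, 0.005, 1.335, 0, 1.571], TCP at [0.219, -0.45, 0.213] pointing down, gripper open.
Joint ranges: [-2.72, 2.72], [-1.05, 1.87], [-1.09, 1.28], [-1.99, 2.15], [-1.42, 1.44], [-3.14, 3.14]. Speed limits (rad/s): [2.79, 2.79, 3.14, 3.14, 3.14, 3.14].

### API

Orientations are given as a unit quaternion [x, y, z, w].
In Python, from workcell import * gives the robot as it stands.
- The arm moves only by the tool move_arm, never from a script. Its argument "moves" is a list that holds one entry, the list of rows, each a list of 7 numbers: the shift along the world's x, y, z in units of 500 mm (1.0 is 500 mm), then the turn, a rotation vector about the world's x, y, z in units of 30 degrees (1.0 is 30 degrees), then the closure, from -1 (fully open) to 1 (shut), so that 0 is half open. A call has 1 to 8 rows; each row shifts and turns the pose as measured when the row begins; what a row does not reach is not made up. A row lasts 1/12 s, in which the tool goes at most 41.7 mm and 7.16 degrees, less where a joint would pass 70% of its speed; a pose out of reach is approached as far as the arm can. A call with a number of a shift or a turn outside -1 to 1 is refused whole. A call with a gripper value outside its range is refused whole. The fingers move at their own pace and stop on an object; the grip force is fixed at half the most. Time passes only in rows, so rows that do not move let the fingers close. It gives the time, the measured TCP pose, the force and the opening at its end, in the units of the state.
- get_obs(): the state, without advancing time (a new reading comes with each control period).
- camera(name): name is "scene" or "top" or "wrist"; returns a dict with "pixels" (384x512x3 uint8, red, green, blue), "range_z" (384x512 float32, m along the optical axis (not along the pixel's ray), 0 where there is no reading), "fx", "fy", "cx", "cy" (pixels), "distortion" ([k1, k2, p1, p2, k3] as OpenCV has them; the pictures are not rectified), "extrinsics" (4x4, takes a point from camera to world coordinates). Camera axes: x right, y down, z forward; pixel columns grow to the right and rows downward; lengths in m; the calibration is good to about 2 mm. A picture is of the moment at which its call begins.
- job_done(): hands the job in, once; it reports no verdict.
The state is a dict: "clock": time; "joint_pos": joint angles; "joint_vel": joint speeds; "tau": joint torques, N m; "eef_pos": TCP position; "tool_rot": TCP orientation; "ft_force": force on the tool from outside, world axes, zero at the start; "ft_torque": the same for the moment, N m; "grip_width": finger opening in m.
Only numpy, scipy, OpenCV 4.12 (cv2) and the standard library are available. Lean on these libraries where they do the work, as an engineer would, in place of code of your own. Each camera call takes 0.05 s, during which the arm holds its last target.

## Working session

There is one attempt and no reset: what is moved stays moved. The work goes in short steps, Python scripts to look and compute and a tool call to move; the robot and the scene stay as the last step left them, time stands still between calls to the robot, and variables do not carry over. Pictures are saved under pics/ and viewed, and the job is handed in when it is done.

Besides the shell and the picture viewer there is one more tool, called after "Emit:" by a JSON object that holds its "fn" and its "kwargs", one argument or row to a line. move_arm: Moves the arm, as the interface text tells. Shifts and turns lie within -1 to 1; 1 stands for 500 mm of shift or 30 degrees of turn. Its arguments: {"type":"object","properties":{"moves":{"type":"array","items":{"type":"array","items":{"type":"array","items":{"type":"number"}}}}},"required":["moves"]}

```bash
mkdir -p pics; ls; cat > h.py <<'E'
from workcell import *
import numpy as np, cv2
def snap(name,fn):
    c=camera(name); cv2.imwrite('pics/'+fn,c['pixels'][:,:,::-1]); np.savez('pics/'+fn[:-4]+'.npz',**c); return c
def K(c): return np.array([[c['fx'],0,c['cx']],[0,c['fy'],c['cy']],[0,0,1.]])
def ray(c,uv):
    p=cv2.undistortPoints(np.array(uv,float).reshape(-1,1,2),K(c),np.array(c['distortion'],float)).reshape(-1,2)
    E=np.array(c['extrinsics']); d=np.c_[p,np.ones(len(p))]@E[:3,:3].T
    return E[:3,3],d
def plane(c,uv,z):
    o,d=ray(c,uv); return o+d*((z-o[2])/d[:,2])[:,None]
def depthpt(c,uv):
    o,d=ray(c,uv); r=np.array([c['range_z'][int(round(v)),int(round(u))] for u,v in np.array(uv).reshape(-1,2)]); return o+d*r[:,None]
def proj(c,P):
    E=np.linalg.inv(np.array(c['extrinsics'])); r,_=cv2.Rodrigues(E[:3,:3])
    return cv2.projectPoints(np.array(P,float).reshape(-1,3),r,E[:3,3],K(c),np.array(c['distortion'],float))[0].reshape(-1,2)
def load(fn): return dict(np.load('pics/'+fn))
def big(c,fn,x0,y0,x1,y1,s):
    cv2.imwrite('pics/'+fn,cv2.resize(np.array(c['pixels'])[y0:y1,x0:x1,::-1],None,fx=s,fy=s,interpolation=cv2.INTER_CUBIC))
E
python3 - <<'E'
from h import *
for n in ['scene','top','wrist']:
    c=snap(n,n+'0.png'); print(n,np.round(c['extrinsics'],3).tolist(),c['fx'])
o=get_obs(); print({k:np.round(v,3).tolist() for k,v in o.items()})
E
```

```text
pics
scene [[-0.053, 0.658, -0.751, 1.582], [0.999, 0.037, -0.039, 0.151], [0.002, -0.752, -0.659, 0.928], [0.0, 0.0, 0.0, 1.0]] 487.8962243741012
top [[-0.005, -0.986, 0.168, 0.428], [-1.0, 0.003, -0.013, 0.081], [0.012, -0.168, -0.986, 1.082], [0.0, 0.0, 0.0, 1.0]] 378.24302884423093
wrist [[0.437, -0.858, -0.27, 0.287], [-0.9, -0.417, -0.129, -0.416], [-0.002, 0.299, -0.954, 0.374], [0.0, 0.0, 0.0, 1.0]] 314.29155919290054
{'clock': 0.15, 'joint_pos': [-1.118, 0.241, 0.004, 1.335, 0.0, 1.571], 'joint_vel': [0.001, -0.001, 0.004, -0.0, -0.001, 0.0], 'tau': [-0.0, -37.264, 25.264, 0.012, 0.0, 0.0], 'eef_pos': [0.219, -0.449, 0.213], 'tool_rot': [0.974, 0.224, -0.0, -0.001], 'ft_force': [0.066, -0.706, -0.685], 'ft_torque': [-0.027, -0.033, -0.007], 'grip_width': 0.085}
```

View pics/scene0.png

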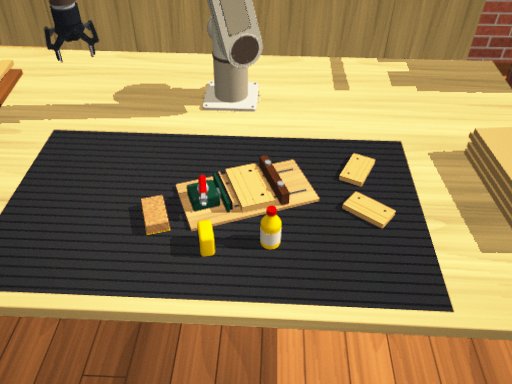

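View pics/top0.png

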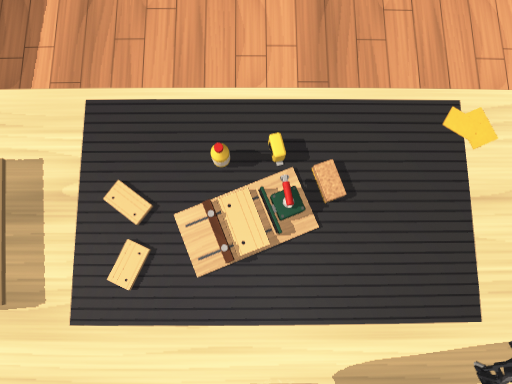

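The top view shows the clamp around (245,222), with the handle red at (287,190) and the board in the clamp at (246,220). Two small look-alike boards lie off to the left at (128,202) and (129,264). In the scene view, the handle is at (203,188).

```bash
python3 - <<'E'
from h import *
c=load('top0.png'); big(c,'top0z.png',165,140,355,285,4)
c=load('scene0.png'); big(c,'scene0z.png',165,145,325,255,5)
E
```

```text
Traceback (most recent call last):
  File "h.py", line 17, in load
    def load(fn): return dict(np.load('pics/'+fn))
                              ~~~~~~~^^^^^^^^^^^^
ValueError: This file contains pickled (object) data. If you trust the file you can load it unsafely using the `allow_pickle=` keyword argument or `pickle.load()`.
```

```bash
sed -i "s#dict(np.load('pics/'+fn))#dict(np.load('pics/'+fn.replace('.png','.npz')))#" h.py; python3 - <<'E'
from h import *
c=load('top0.png'); big(c,'top0z.png',165,140,355,285,4)
c=load('scene0.png'); big(c,'scene0z.png',165,145,325,255,5)
E
```

```text
(no output)
```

View pics/top0z.png

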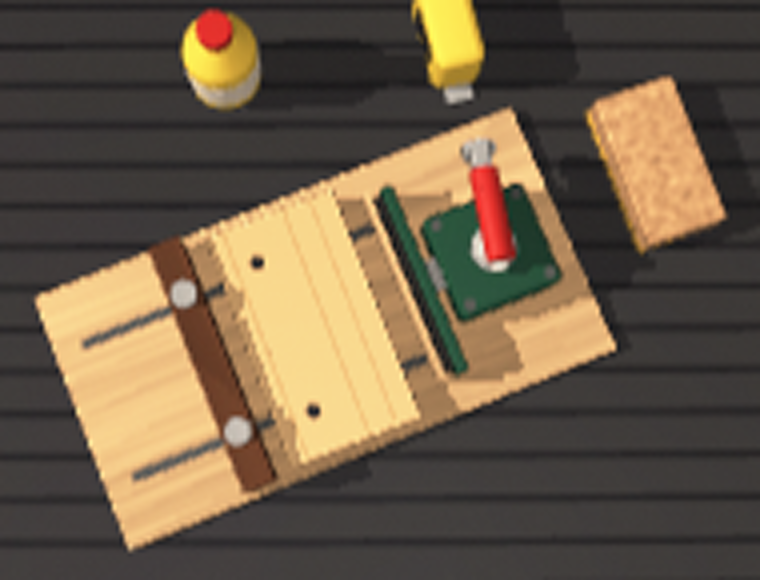

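View pics/scene0z.png

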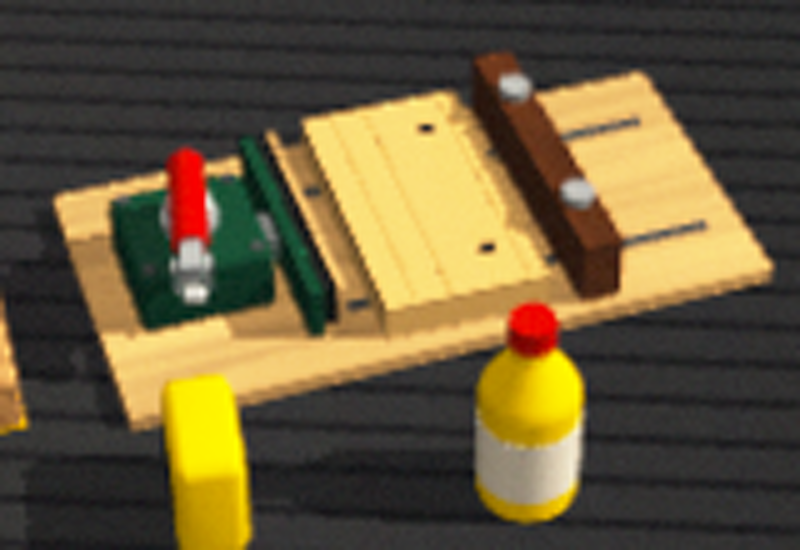

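```bash
python3 - <<'E'
from h import *
T=load('top0.png'); S=load('scene0.png')
zt=lambda L: np.array(L)/4+[165-.375,140-.375]
zs=lambda L: np.array(L)/5+[165-.4,145-.4]
bt=plane(T,zt([(512,108),(616,350),(130,550),(36,298)]),.012)
print('bed top',bt.round(4).tolist(),[np.linalg.norm(bt[i]-bt[(i+1)%4]).round(4) for i in range(4)])
bs=plane(S,zs([(642,71),(773,266),(133,428),(55,198)]),.012)
print('bed scene',bs.round(4).tolist())
# fixture frame from top
def frame(b):
    y=(b[3]+b[2]-b[0]-b[1]);y/=np.linalg.norm(y); o=(b[0]+b[1])/2+y*.06; return o,y,np.degrees(np.arctan2(y[1],y[0]))
print(frame(bt)); b2=bs[[2,3,0,1]]; print(frame(b2))
def red(c,x0,y0,x1,y1):
    h=cv2.cvtColor(c['pixels'],cv2.COLOR_RGB2HSV); m=((h[...,0]<8)|(h[...,0]>172))&(h[...,1]>190)&(h[...,2]>90)
    mm=np.zeros(m.shape,np.uint8); mm[y0:y1,x0:x1]=m[y0:y1,x0:x1]; return mm
for c,b in ((T,(275,165,300,215)),(S,(190,170,215,205))):
    m=red(c,*b); ys,xs=np.nonzero(m); p=np.c_[xs,ys].astype(float); mu=p.mean(0); u,s,v=np.linalg.svd(p-mu); t=(p-mu)@v[0]
    e=[mu+v[0]*t.min(),mu+v[0]*t.max()]; print(len(p),mu,e); print(plane(c,[mu]+e,.079).round(4).tolist(), plane(c,[mu],.089).round(4))
    print('depth',depthpt(c,[mu]).round(4))
# triangulate centroids
print('knuckle top', plane(T,zt([(480,152)]),.079).round(4), 'scene',plane(S,zs([(192,275)]),.079).round(4))
E
```

```text
bed top [[0.6942, -0.0505, 0.012], [0.5177, -0.1206, 0.012], [0.3804, 0.2211, 0.012], [0.5561, 0.2912, 0.012]] [np.float64(0.1899), np.float64(0.3683), np.float64(0.1892), np.float64(0.3685)]
bed scene [[0.3785, 0.2221, 0.012], [0.5546, 0.2931, 0.012], [0.7002, -0.0473, 0.012], [0.5187, -0.1189, 0.012]]
(array([ 0.58350142, -0.02989281,  0.012     ]), array([-0.37377699,  0.92751861,  0.        ]), np.float64(111.94874327401746))
(array([ 0.58623834, -0.02778136,  0.012     ]), array([-0.3867159,  0.9221989,  0.       ]), np.float64(112.75030662039669))
140 [287.69285714 192.69285714] [array([285.31146628, 181.93107804]), array([290.18582811, 203.95887954])]
[[0.6053, -0.0273, 0.079], [0.6349, -0.0215, 0.079], [0.5746, -0.0334, 0.079]] [[ 0.6035 -0.0262  0.089 ]]
depth [[ 0.6031 -0.026   0.0917]]
123 [201.93495935 183.67479675] [array([201.57888529, 174.93566863]), array([202.3500961 , 193.86350099])]
[[0.5903, -0.029, 0.079], [0.5535, -0.0347, 0.079], [0.6313, -0.0227, 0.079]] [[ 0.602  -0.0269  0.089 ]]
depth [[ 0.6066 -0.026   0.0929]]
knuckle top [[ 0.6469 -0.0198  0.079 ]] scene [[ 0.6535 -0.0182  0.079 ]]
```

Emit:
{"fn": "move_arm", "kwargs": {
  "moves": [
    [[0.05,0.06,0.005,0,0,-0.04,-1],[0.05,0.06,0.005,0,0,-0.04,-1],[0.05,0.06,0.005,0,0,-0.04,-1],[0.05,0.06,0.005,0,0,-0.04,-1],[0.05,0.06,0.005,0,0,-0.04,-1],[0.05,0.06,0.005,0,0,-0.04,-1],[0.05,0.06,0.005,0,0,-0.04,-1]]
  ]
}}

```text
clock: 0.73
eef_pos: [0.3923, -0.2356, 0.2273]
tool_rot: [0.99, 0.139, -0.002, -0.002]
ft_force: [0.8, -0.7, 0.4]
grip_width: 0.0857
```

```bash
python3 - <<'E'
from h import *
o=get_obs(); print({k:np.round(v,3).tolist() for k,v in o.items()})
E
```

```text
{'clock': 0.733, 'joint_pos': [-0.541, 0.156, -0.065, 1.356, 0.0, 2.321], 'joint_vel': [1.062, 0.093, 0.188, 0.089, 0.007, 1.321], 'tau': [-3.895, -34.846, 24.12, 0.365, 0.034, -1.095], 'eef_pos': [0.392, -0.236, 0.227], 'tool_rot': [0.99, 0.139, -0.002, -0.002], 'ft_force': [0.818, -0.688, 0.407], 'ft_torque': [-0.074, -0.051, 0.028], 'grip_width': 0.086}
```

Emit:
{"fn": "move_arm", "kwargs": {
  "moves": [
    [[0.05,0.06,0.0,0,0,-0.03,-1],[0.05,0.06,0.0,0,0,-0.03,-1],[0.05,0.06,0.0,0,0,-0.03,-1],[0.05,0.06,0.0,0,0,-0.03,-1],[0.05,0.06,0.0,0,0,-0.03,-1],[0.05,0.06,0.0,0,0,-0.03,-1],[0.04,0.04,0.0,0,0,0,-1],[0,0,0,0,0,0,-1]]
  ]
}}

```text
clock: 1.4
eef_pos: [0.5711, -0.017, 0.2252]
tool_rot: [0.996, 0.094, -0.002, -0.003]
ft_force: [-0.5, -0.8, 0.3]
grip_width: 0.0854
```

```bash
python3 - <<'E'
from h import *
o=get_obs(); print({k:np.round(v,3).tolist() for k,v in o.items()})
snap('wrist','wrist1.png')
E
```

```text
{'clock': 1.4, 'joint_pos': [-0.033, 0.385, 0.237, 1.428, 0.005, 2.92], 'joint_vel': [0.004, -0.011, -0.038, 0.027, -0.033, -0.005], 'tau': [0.987, -44.936, 25.882, 0.219, 0.171, 0.227], 'eef_pos': [0.571, -0.017, 0.225], 'tool_rot': [0.996, 0.094, -0.002, -0.003], 'ft_force': [-0.519, -0.796, 0.304], 'ft_torque': [0.033, 0.015, 0.032], 'grip_width': 0.085}
```

View pics/wrist1.png

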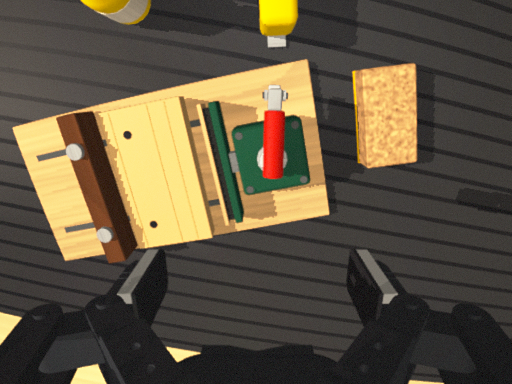

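The wrist view shows the handle lying from (275,110) to (273,178). The knuckle is at about (275,95), the gearbox is under the handle, and the tape measure is just beyond the knuckle at (277,20). The board meant is the one on the bed at (150,170).

```bash
cat >> h.py <<'E'
def redpts(c,b):
    x0,y0,x1,y1=b
    h=cv2.cvtColor(c['pixels'],cv2.COLOR_RGB2HSV); m=((h[...,0]<8)|(h[...,0]>172))&(h[...,1]>190)&(h[...,2]>90)
    mm=np.zeros(m.shape,np.uint8); mm[y0:y1,x0:x1]=m[y0:y1,x0:x1]
    ys,xs=np.nonzero(mm); p=np.c_[xs,ys].astype(float); mu=p.mean(0); u,s,v=np.linalg.svd(p-mu,full_matrices=False); t=(p-mu)@v[0]
    return mu,mu+v[0]*(t.min()-.5),mu+v[0]*(t.max()+.5),len(p)
def tri(obs):
    A=np.zeros((3,3));b=np.zeros(3)
    for c,uv in obs:
        o,d=ray(c,[uv]); d=d[0]/np.linalg.norm(d[0]); M=np.eye(3)-np.outer(d,d); A+=M;b+=M@o
    return np.linalg.solve(A,b)
E
python3 - <<'E'
from h import *
T=load('top0.png'); S=load('scene0.png');W=load('wrist1.png')
b={'T':(275,165,300,215),'S':(190,170,215,205),'W':(255,100,295,190)}
r={k:redpts(c,b[k]) for k,c in (('T',T),('S',S),('W',W))}
print(r)
print('tri WT',tri([(W,r['W'][0]),(T,r['T'][0])]).round(4),'WTS',tri([(W,r['W'][0]),(T,r['T'][0]),(S,r['S'][0])]).round(4), 'TS',tri([(T,r['T'][0]),(S,r['S'][0])]).round(4))
p=plane(W,r['W'][:3],.079); print(p.round(4).tolist()); d=p[1]-p[2]; print(np.degrees(np.arctan2(d[1],d[0])),np.linalg.norm(d))
print('knuckle W',plane(W,[(274.5,95)],.079), 'axis/gear corners')
g=[(233,127),(302,116),(311,184),(243,194)]
pg=plane(W,g,.052); print(pg.round(4).tolist(),pg.mean(0).round(4))
for k in [(305,60),(329,213),(66,260),(14,127)]: print(plane(W,[k],.012).round(4))
# depth on the handle
print(depthpt(W,[(273,130),(272,150),(273,170)]).round(4))
tp=plane(W,[(276,46),(262,28),(296,28)],.0); print('tape',tp.round(3), depthpt(W,[(277,10),(277,40)]).round(3))
E
```

```text
{'T': (array([287.69285714, 192.69285714]), array([285.20343837, 181.44288753]), array([290.29385601, 204.44707004]), 140), 'S': (array([201.93495935, 183.67479675]), array([201.55852978, 174.43608315]), array([202.37045161, 194.36308648]), 123), 'W': (array([273.31698113, 143.87245283]), array([274.26723083, 110.30918022]), array([272.33392141, 178.59459097]), 1325)}
tri WT [ 0.6038 -0.0258  0.0877] WTS [ 0.6038 -0.0259  0.0903] TS [ 0.6034 -0.0264  0.0901]
[[0.6027, -0.0258, 0.079], [0.6343, -0.0203, 0.079], [0.568, -0.0319, 0.079]]
9.974959515998851 0.06735031073798463
knuckle W [[ 0.64818182 -0.01764001  0.079     ]] axis/gear corners
[[0.6083, 0.0174, 0.052], [0.6331, -0.0513, 0.052], [0.5631, -0.0778, 0.052], [0.5374, -0.0058, 0.052]] [ 0.5855 -0.0294  0.052 ]
[[ 0.6925 -0.0466  0.012 ]]
[[ 0.5201 -0.1186  0.012 ]]
[[0.3815 0.2218 0.012 ]]
[[0.5567 0.2912 0.012 ]]
[[ 0.617  -0.022   0.0913]
 [ 0.5991 -0.0246  0.0953]
 [ 0.5805 -0.0293  0.0953]]
tape [[ 0.702 -0.012  0.   ]
 [ 0.718  0.007  0.   ]
 [ 0.726 -0.03   0.   ]] [[ 0.724 -0.005  0.068]
 [ 0.708 -0.012  0.007]]
```

Emit:
{"fn": "move_arm", "kwargs": {
  "moves": [
    [[0.03,-0.01,-0.04,0,0,0,-1],[0.03,-0.01,-0.06,0,0,0,-1],[0,0,-0.06,0,0,0,-1],[0,0,-0.05,0,0,0,-1],[0,0,-0.03,0,0,0,-1],[0,0,0,0,0,0,-1]]
  ]
}}

```text
clock: 1.95
eef_pos: [0.5973, -0.0327, 0.1017]
tool_rot: [0.996, 0.093, -0.003, -0.001]
ft_force: [-0.8, 0.1, 0.1]
grip_width: 0.0854
```

```bash
python3 - <<'E'
from h import *
W=snap('wrist','wrist2.png'); r=redpts(W,(200,60,340,300)); print(r)
p=plane(W,r[:3],.079); print(p.round(4).tolist()); print(get_obs()['eef_pos'],get_obs()['tool_rot'])
E
```

```text
(array([247.76084977, 212.63854325]), array([248.40873715, 160.33161668]), array([247.09246555, 266.60027376]), 3295)
[[0.6011, -0.0256, 0.079], [0.634, -0.0201, 0.079], [0.5629, -0.0319, 0.079]]
[ 0.59768671 -0.03291133  0.10306085] [ 0.99569527  0.09264293 -0.00265564 -0.00108013]
```

View pics/wrist2.png

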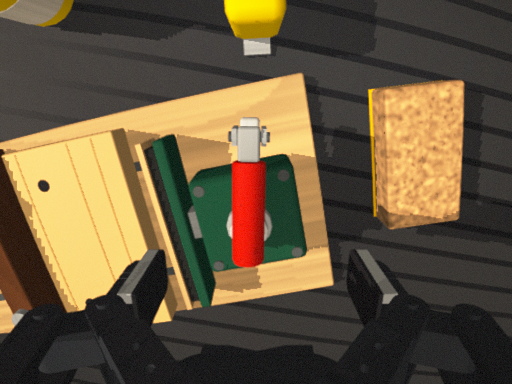

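Emit:
{"fn": "move_arm", "kwargs": {
  "moves": [
    [[0.005,0.013,-0.03,0,0,0,-1],[0,0,-0.03,0,0,0,-1],[0,0,-0.005,0,0,0,-1],[0,0,0,0,0,0,-1]]
  ]
}}

```text
clock: 2.33
eef_pos: [0.6018, -0.0297, 0.0759]
tool_rot: [0.996, 0.09, 0.001, -0.0]
ft_force: [0.5, -0.5, 0.2]
grip_width: 0.0855
```

Emit:
{"fn": "move_arm", "kwargs": {
  "moves": [
    [[-0.002,0.008,-0.01,0,0,0,-1],[0,0,0,0,0,0,0.2],[0,0,0,0,0,0,1],[0,0,0,0,0,0,1],[0,0,0,0,0,0,1],[0,0,0,0,0,0,1]]
  ]
}}

```text
clock: 2.83
eef_pos: [0.604, -0.0263, 0.0773]
tool_rot: [0.996, 0.09, 0.006, 0.0]
ft_force: [-0.2, -0.0, -0.0]
grip_width: 0.0257
```

Emit:
{"fn": "move_arm", "kwargs": {
  "moves": [
    [[0,0,-0.006,0,0,0,1],[0,0,-0.006,0,0,0,1],[0,0,0,0,0,0,1],[0,0,0,0,0,0,1]]
  ]
}}

```text
clock: 3.17
eef_pos: [0.6048, -0.0261, 0.072]
tool_rot: [0.996, 0.09, 0.007, 0.0]
ft_force: [-0.2, 1.2, 1.3]
grip_width: -0.0004
```

```bash
python3 - <<'E'
from h import *
W=snap('wrist','wrist3.png'); print({k:np.round(v,4).tolist() for k,v in get_obs().items()})
E
```

```text
{'clock': 3.2167, 'joint_pos': [-0.0436, 0.5272, 0.0511, 1.0813, 0.001, 2.9177], 'joint_vel': [-0.0007, -0.0008, 0.0016, 0.0017, 0.0003, 0.0001], 'tau': [-0.0479, -47.6299, 22.8385, -0.1624, -0.0208, -0.0005], 'eef_pos': [0.6048, -0.0261, 0.072], 'tool_rot': [0.9959, 0.0901, 0.0067, 0.0004], 'ft_force': [-0.2745, -0.6088, 2.0132], 'ft_torque': [-0.0111, 0.0439, 0.0085], 'grip_width': -0.0001}
```

View pics/wrist3.png

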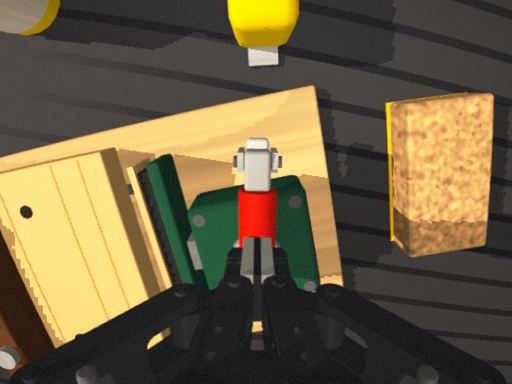

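```bash
python3 - <<'E'
from h import *
S=snap('scene','scene3.png'); big(S,'scene3z.png',165,120,285,225,6)
W=load('wrist3.png'); big(W,'wrist3z.png',180,120,340,300,4)
print(get_obs()['grip_width'])
E
```

```text
0.00011103477039012043
```

View pics/scene3z.png

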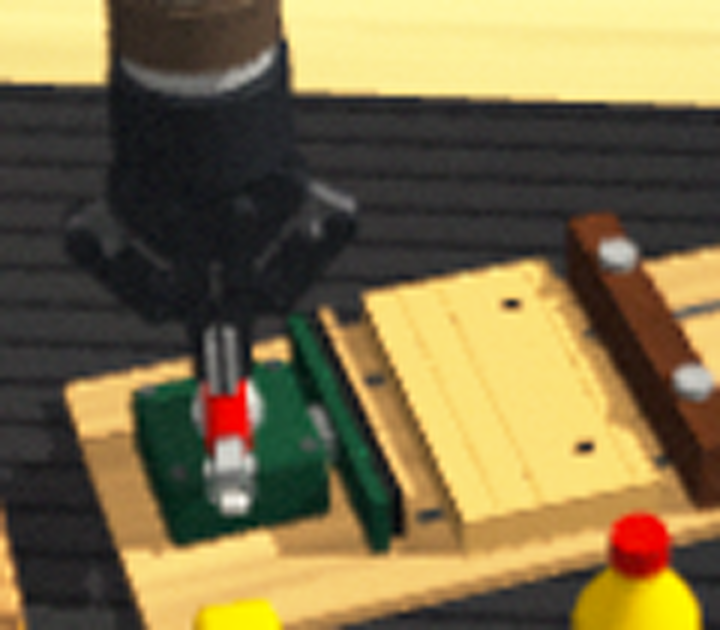

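View pics/wrist3z.png

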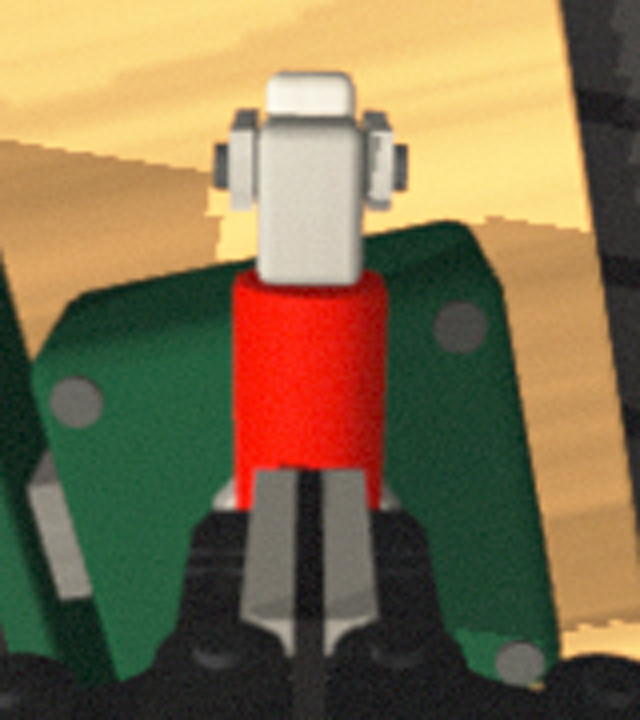

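```bash
python3 - <<'E'
from h import *
W=load('wrist3.png'); S=load('scene3.png')
e=np.array([.6048,-.0261]); 
for z in (.061,.072,.08,.09,.1):
    p=np.r_[e+.011*np.array([np.cos(.18),np.sin(.18)]),z]; print(z,(proj(W,p)-[180,120])*4, (proj(S,p)-[165,120])*6)
r=redpts(W,(200,60,340,300)); print(r)
print(np.round(W['extrinsics'],3).tolist())
W0=load('wrist1.png')
print('tip depth', [W['range_z'][y,x] for y,x in ((243,248),(250,248),(260,248),(270,250),(220,257),(235,257),(235,245))])
print(depthpt(W,[(248,243),(248,250),(248,260),(257,220),(257,235),(245,235),(257,155)]).round(4))
E
```

```text
0.061 [[311.18244855 362.92442366]] [[227.80116218 449.95158102]]
0.072 [[311.50895569 389.92543624]] [[226.28441256 431.39883753]]
0.08 [[311.77206041 411.69711322]] [[225.17021082 417.775123  ]]
0.09 [[312.13653785 441.87779141]] [[223.7640905  400.58818114]]
0.1 [[312.54752924 475.93884364]] [[222.34288609 383.22384148]]
(array([256.72798216, 214.21683389]), array([257.23708586, 187.20284447]), array([256.09501189, 247.80341422]), 1794)
[[0.179, -0.943, -0.282, 0.677], [-0.984, -0.171, -0.052, -0.012], [0.001, 0.287, -0.958, 0.235], [0.0, 0.0, 0.0, 1.0]]
tip depth [np.float32(0.14696471), np.float32(0.1382918), np.float32(0.13019125), np.float32(0.123270765), np.float32(0.15407714), np.float32(0.1573859), np.float32(0.15979384)]
[[ 0.613  -0.0198  0.1006]
 [ 0.6139 -0.0199  0.1094]
 [ 0.6137 -0.0201  0.118 ]
 [ 0.6214 -0.0226  0.0909]
 [ 0.6131 -0.0241  0.09  ]
 [ 0.611  -0.0182  0.0877]
 [ 0.6524 -0.0169  0.0874]]
```

```bash
python3 - <<'E'
import workcell
print([ (n,getattr(workcell,n)) for n in dir(workcell) if not n.startswith('__')])
from h import *
o=get_obs(); print(o['joint_pos'],o['eef_pos'])
# compare top depth
T=snap('top','top3.png'); big(T,'top3z.png',240,160,330,240,8)
E
```

```text
[('Unreachable', <class 'workcell.Unreachable'>), ('camera', <function make.<locals>.drawn_camera at 0x7fb43a7a0180>), ('get_obs', <function make.<locals>.<lambda> at 0x7fb43a7a0680>), ('job_done', <function connect.<locals>.done at 0x7fb43a7137e0>), ('tcp_to_tips', 0.011)]
[-4.35720348e-02  5.27074898e-01  5.11297686e-02  1.08138658e+00
  9.81073480e-04  2.91762364e+00] [ 0.60483197 -0.02605483  0.07206858]
```

View pics/top3z.png

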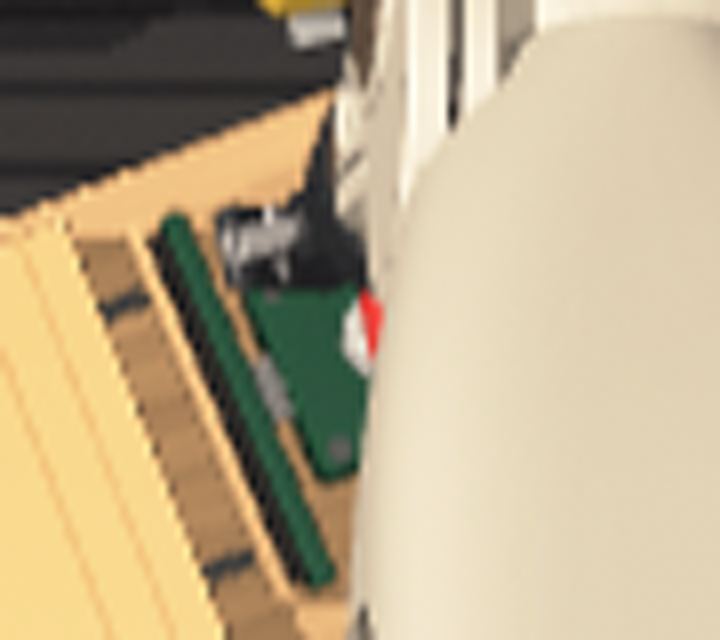

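```bash
python3 - <<'E'
from h import *
from scipy.spatial.transform import Rotation as R
for f,e,q,pts in (('wrist1.png',[0.5711,-0.017,0.2252],[0.996,0.094,-0.002,-0.003],[(152,260),(365,260),(140,275),(375,275)]),('wrist2.png',[.5977,-.0329,.1031],[.9957,.0926,-.0027,-.0011],[(152,260),(365,260)]),('wrist3.png',[.6048,-.0261,.0721],[.9959,.0901,.0067,.0004],[(248,243),(248,250),(264,243),(264,250)])):
    c=load(f); p=depthpt(c,pts); print(f,(R.from_quat(q).inv().apply(p-np.array(e))*1000).round(1).tolist())
    E=np.array(c['extrinsics']); print(' cam in tool',(R.from_quat(q).inv().apply(E[:3,3]-np.array(e))*1000).round(1))
E
```

```text
wrist1.png [[9.9, -44.7, -45.6], [10.0, 45.0, -45.8], [10.5, -45.3, -58.2], [10.2, 45.0, -57.7]]
 cam in tool [  75.9   -0.4 -161.7]
wrist2.png [[10.0, -44.5, -45.0], [9.5, 44.8, -44.1]]
 cam in tool [  75.5   -0.5 -160.2]
wrist3.png [[9.6, -4.7, -28.4], [10.6, -4.4, -37.2], [9.9, 2.8, -29.0], [9.9, 2.6, -35.9]]
 cam in tool [  75.8   -0.4 -161.6]
```

```bash
python3 - <<'E'
from h import *
from scipy.spatial.transform import Rotation as R
for f,e,q,cols in (('wrist1.png',[0.5711,-0.017,0.2252],[0.996,0.094,-0.002,-0.003],[156,160,356,362]),('wrist3.png',[.6048,-.0261,.0721],[.9959,.0901,.0067,.0004],[246,249,263,267])):
    c=load(f)
    for u in cols:
        col=c['range_z'][200:300,u]; k=[i+200 for i in range(99) if abs(col[i+1]-col[i])>.006]
        print(f,u,k)
        for v in k[:2]: print('   ',(R.from_quat(q).inv().apply(depthpt(c,[(u,v+1)])-np.array(e))*1000).round(1).tolist(), depthpt(c,[(u,v+1)]).round(4)[0,2], depthpt(c,[(u,v)]).round(4)[0,2])
E
```

```text
wrist1.png 156 [245, 248]
    [[-121.8, -139.7, 224.9]] 0.0017 0.0377
    [[10.2, -45.8, -36.3]] 0.2617 0.0011
wrist1.png 160 [244, 248, 280, 281]
    [[-119.5, -133.4, 223.3]] 0.0031 0.0365
    [[10.1, -44.1, -35.9]] 0.2614 0.0035
wrist1.png 356 [248, 277, 278]
    [[10.2, 44.0, -36.1]] 0.261 0.0022
    [[75.9, -0.4, -161.7]] 0.3866 0.2705
wrist1.png 362 [248]
    [[9.8, 46.9, -35.5]] 0.2604 0.0015
wrist3.png 246 [237]
    [[10.2, -5.8, -24.2]] 0.0964 0.0895
wrist3.png 249 [237]
    [[9.8, -4.3, -23.3]] 0.0956 0.0889
wrist3.png 263 [237, 264, 265, 279]
    [[10.0, 2.4, -23.9]] 0.0962 0.0899
    [[75.8, -0.4, -161.6]] 0.2347 0.121
wrist3.png 267 [237]
    [[9.8, 4.4, -23.4]] 0.0956 0.0893
```

The fingers shut to 0 mm just above the handle. Depth puts the shut tips at tool z ≈ -23.5 mm rather than +11 mm, so the reported TCP is about 34.5 mm too far along the tool axis. I'll open, go 35 mm deeper and watch the force.

Emit:
{"fn": "move_arm", "kwargs": {
  "moves": [
    [[0,0,0,0,0,0,-0.5],[0,0,0,0,0,0,-0.5],[0,0,0,0,0,0,-0.5],[0,0,0,0,0,0,-0.5],[0,0,0,0,0,0,-0.5],[0,0,0,0,0,0,-0.5],[-0.004,0,0,0,0,0,-0.5]]
  ]
}}

```text
clock: 3.9
eef_pos: [0.6025, -0.0263, 0.0711]
tool_rot: [0.996, 0.09, 0.006, 0.0]
ft_force: [-0.9, 0.7, 1.1]
grip_width: 0.0641
```

Emit:
{"fn": "move_arm", "kwargs": {
  "moves": [
    [[-0.004,0,-0.025,0,0,0,-0.5],[0,0,-0.025,0,0,0,-0.5],[0,0,-0.01,0,0,0,-0.5],[0,0,0,0,0,0,-0.5]]
  ]
}}

```text
clock: 4.23
eef_pos: [0.6005, -0.0263, 0.0412]
tool_rot: [0.996, 0.09, 0.007, 0.001]
ft_force: [-0.0, 0.4, -0.5]
grip_width: 0.0636
```

```bash
python3 - <<'E'
from h import *
W=snap('wrist','wrist4.png'); print({k:np.round(v,4).tolist() for k,v in get_obs().items() if k in('eef_pos','tool_rot','ft_force','grip_width','joint_pos')})
E
```

```text
{'joint_pos': [-0.0442, 0.5482, -0.0006, 1.0078, 0.0007, 2.9173], 'eef_pos': [0.6006, -0.0263, 0.0416], 'tool_rot': [0.9959, 0.0899, 0.0071, 0.0006], 'ft_force': [-0.9609, 0.0684, -0.585], 'grip_width': 0.0638}
```

View pics/wrist4.png

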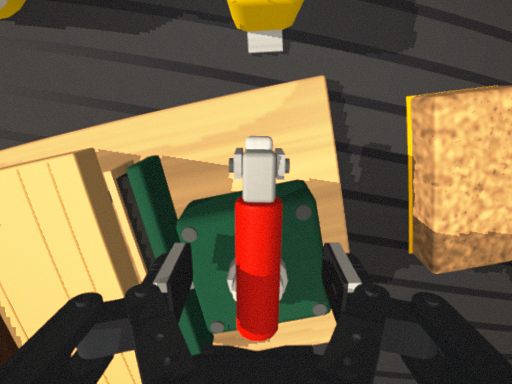

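The handle at (257,265) lies centred between the open pads at (175,270) and (340,270). I'll close now.

Emit:
{"fn": "move_arm", "kwargs": {
  "moves": [
    [[0,0,-0.008,0,0,0,-0.5],[0,0,0,0,0,0,0.5],[0,0,0,0,0,0,1],[0,0,0,0,0,0,1],[0,0,0,0,0,0,1],[0,0,0,0,0,0,1],[0,0,0,0,0,0,1]]
  ]
}}

```text
clock: 4.87
eef_pos: [0.6029, -0.0261, 0.0416]
tool_rot: [0.996, 0.09, 0.01, 0.001]
ft_force: [0.9, -0.0, -4.8]
grip_width: 0.0185
```

```bash
python3 - <<'E'
from h import *
print({k:np.round(v,4).tolist() for k,v in get_obs().items() if k in('eef_pos','tool_rot','ft_force','ft_torque','grip_width','joint_pos')})
E
```

```text
{'joint_pos': [-0.0441, 0.548, -0.001, 1.002, 0.0015, 2.918], 'eef_pos': [0.6029, -0.0261, 0.0416], 'tool_rot': [0.9959, 0.0897, 0.0099, 0.0006], 'ft_force': [0.9049, -0.0472, -4.8085], 'ft_torque': [0.0355, -0.1678, -0.1357], 'grip_width': 0.0185}
```

Emit:
{"fn": "move_arm", "kwargs": {
  "moves": [
    [[0.001,0,0.015,0,0,0,1],[0.003,0.001,0.015,0,0,0,1],[0.006,0.001,0.013,0,0,0,1],[0.008,0.001,0.013,0,0,0,1]]
  ]
}}

```text
clock: 5.2
eef_pos: [0.6051, -0.0259, 0.0582]
tool_rot: [0.996, 0.089, 0.0, 0.001]
ft_force: [0.2, -3.8, -12.6]
grip_width: 0.0179
```

Emit:
{"fn": "move_arm", "kwargs": {
  "moves": [
    [[0.006,0.001,0.014,0,0,0,1],[0.008,0.001,0.014,0,0,0,1],[0.01,0.002,0.012,0,0,0,1]]
  ]
}}

```text
clock: 5.45
eef_pos: [0.613, -0.0244, 0.0734]
tool_rot: [0.996, 0.089, -0.007, 0.001]
ft_force: [-0.2, -1.6, -15.2]
grip_width: 0.0182
```

```bash
python3 - <<'E'
from h import *
W=snap('wrist','wrist5.png'); S=snap('scene','scene5.png'); a=cv2.resize(S['pixels'][120:225,165:285,::-1],None,fx=4,fy=4); b=W['pixels'][60:384,120:400,::-1]; b=cv2.resize(b,None,fx=420/324,fy=420/324); cv2.imwrite('pics/c5.png',np.hstack([a,b]))
print({k:np.round(v,4).tolist() for k,v in get_obs().items() if k in('eef_pos','tool_rot','ft_force','ft_torque','grip_width')})
E
```

```text
{'eef_pos': [0.6138, -0.0243, 0.0742], 'tool_rot': [0.996, 0.0887, -0.0059, 0.0008], 'ft_force': [-1.3265, -1.6126, -12.9182], 'ft_torque': [-0.4929, 0.788, -0.0338], 'grip_width': 0.0181}
```

View pics/c5.png

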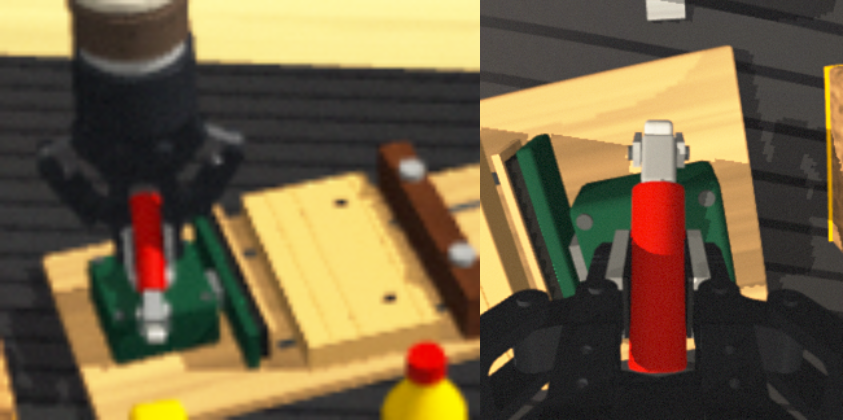

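Emit:
{"fn": "move_arm", "kwargs": {
  "moves": [
    [[0.013,0.003,0.01,0,0,0,1],[0.015,0.003,0.009,0,0,0,1],[0.015,0.003,0.007,0,0,0,1]]
  ]
}}

```text
clock: 5.8
eef_pos: [0.6252, -0.0223, 0.0838]
tool_rot: [0.996, 0.088, -0.017, 0.002]
ft_force: [-7.1, -4.3, -15.3]
grip_width: 0.018
```

Emit:
{"fn": "move_arm", "kwargs": {
  "moves": [
    [[0.015,0.003,0.006,0,-0.03,0,1],[0.015,0.003,0.004,0,-0.03,0,1],[0.015,0.003,0.003,0,-0.03,0,1]]
  ]
}}

```text
clock: 6.05
eef_pos: [0.6353, -0.0205, 0.0871]
tool_rot: [0.996, 0.087, -0.007, 0.006]
ft_force: [-6.0, -3.7, -9.5]
grip_width: 0.0181
```

Emit:
{"fn": "move_arm", "kwargs": {
  "moves": [
    [[0.015,0.003,0.002,0,-0.02,0,1],[0.015,0.003,0.001,0,-0.02,0,1],[0.015,0.003,0,0,0,0,1]]
  ]
}}

```text
clock: 6.3
eef_pos: [0.64, -0.0197, 0.0879]
tool_rot: [0.996, 0.086, -0.014, 0.008]
ft_force: [-8.7, -7.9, -4.1]
grip_width: 0.0176
```

```bash
cat > look.py <<'E'
import sys
from h import *
n=sys.argv[1]
W=snap('wrist','w%s.png'%n); S=snap('scene','s%s.png'%n); a=cv2.resize(S['pixels'][120:225,165:285,::-1],None,fx=4,fy=4); b=W['pixels'][60:384,120:400,::-1]; b=cv2.resize(b,None,fx=420/324,fy=420/324)[:, :315]; cv2.imwrite('pics/c%s.png'%n,np.hstack([a,b]))
print({k:np.round(v,4).tolist() for k,v in get_obs().items() if k in('clock','eef_pos','tool_rot','ft_force','ft_torque','grip_width')})
E
python3 look.py 6
```

```text
{'clock': 6.4, 'eef_pos': [0.6419, -0.0193, 0.0882], 'tool_rot': [0.9962, 0.0861, -0.0128, 0.0079], 'ft_force': [-10.8719, -4.5695, -4.7202], 'ft_torque': [-0.5544, 2.8234, 0.0595], 'grip_width': 0.0178}
```

View pics/c6.png

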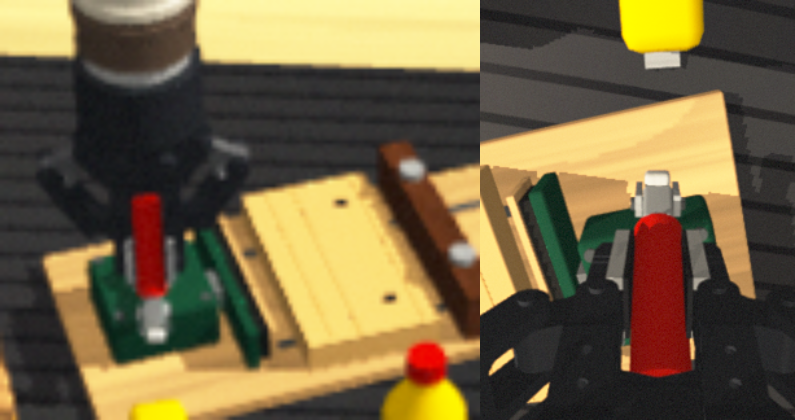

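Emit:
{"fn": "move_arm", "kwargs": {
  "moves": [
    [[0.018,0.003,0.0,0,-0.04,0,1],[0.018,0.003,0.0,0,-0.04,0,1],[0.018,0.003,0,0,-0.04,0,1]]
  ]
}}

```text
clock: 6.65
eef_pos: [0.6534, -0.0174, 0.0884]
tool_rot: [0.996, 0.085, 0.004, 0.011]
ft_force: [-19.3, -4.8, -1.5]
grip_width: 0.0172
```

```bash
python3 look.py 7
```

```text
{'clock': 6.75, 'eef_pos': [0.6532, -0.0175, 0.0885], 'tool_rot': [0.9963, 0.0851, 0.0036, 0.0112], 'ft_force': [-14.0475, -4.9044, -4.9756], 'ft_torque': [-0.6947, 3.3176, -0.011], 'grip_width': 0.0173}
```

View pics/c7.png

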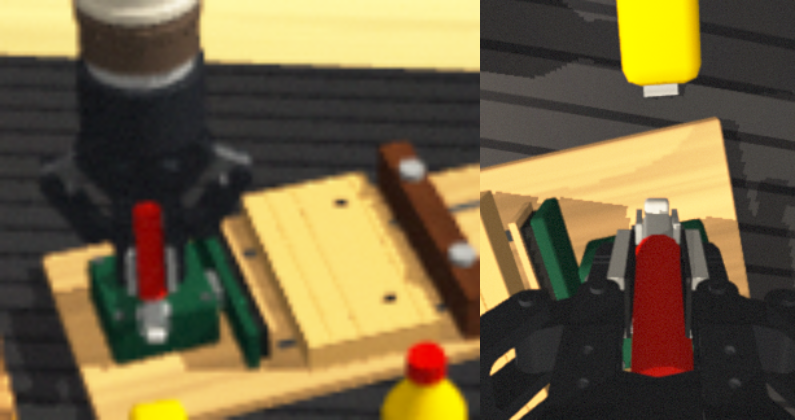

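```bash
cat >> h.py <<'E'
def handle(n,K=np.array([.649,-.0177,.079])):
    W=load('w%s.png'%n)
    h=cv2.cvtColor(W['pixels'],cv2.COLOR_RGB2HSV); m=((h[...,0]<8)|(h[...,0]>172))&(h[...,1]>180)&(h[...,2]>60)
    m=m.astype(np.uint8); k,l,st,ce=cv2.connectedComponentsWithStats(m); i=1+np.argmax(st[1:,4]); ys,xs=np.nonzero(cv2.erode((l==i).astype(np.uint8),np.ones((3,3))))
    o,d=ray(W,np.c_[xs,ys]); P=o+d*W['range_z'][ys,xs][:,None]
    # centre-line ridge: points nearest the camera per slice of z
    mu=P.mean(0); u,s,v=np.linalg.svd(P-mu,full_matrices=False); a=v[0]*np.sign(v[0][2])
    # fit line via cylinder fit r=10mm
    from scipy.optimize import least_squares
    def f(p):
        c=np.array([p[0],p[1],mu[2]]); a=np.array([p[2],p[3],1.]); a/=np.linalg.norm(a); q=P-c; return np.linalg.norm(q-np.outer(q@a,a),axis=1)-.010
    cam=np.array(W['extrinsics'])[:3,3]; dd=(mu-cam)[:2]; dd/=np.linalg.norm(dd)
    r=least_squares(f,[mu[0]+.008*dd[0],mu[1]+.008*dd[1],a[0]/a[2],a[1]/a[2]],loss='soft_l1',f_scale=.002)
    p=r.x; print('n',len(P),'rms',np.sqrt(np.mean(f(p)**2)).round(4),'slope x,y per z',p[2:].round(3),'tilt deg',np.degrees(np.arctan(p[2:])).round(1))
    for z in (.079,P[:,2].max()): print('  at z',round(z,4),(p[:2]+(z-mu[2])*p[2:]).round(4))
    print('  z range',np.percentile(P[:,2],[1,99]).round(4))
    return p,mu
E
python3 -c "
from h import *
handle('7');handle('6')"
```

```text
n 3812 rms 0.0066 slope x,y per z [-0.192 -0.041] tilt deg [-10.9  -2.3]
  at z 0.079 [ 0.648  -0.0174]
  at z 0.2505 [ 0.615  -0.0244]
  z range [0.0999 0.1585]
n 4534 rms 0.0089 slope x,y per z [-0.392 -0.074] tilt deg [-21.4  -4.2]
  at z 0.079 [ 0.6481 -0.0175]
  at z 0.2472 [ 0.5822 -0.0299]
  z range [0.0995 0.1558]
```

The fit puts the knuckle at (0.648,-0.0175), with the handle about 11° short of upright and slipped towards the pad edge. I'll open, align the tool with the handle, pinch it again centrally, then swing it rigidly to vertical about the knuckle.

Emit:
{"fn": "move_arm", "kwargs": {
  "moves": [
    [[0,0,0,0,0,0,0],[0,0,0,0,0,0,-0.2],[0,0,0,0,0,0,-0.2],[0,0,0,0,0,0,-0.2],[-0.005,0,0,0.04,-0.12,0,-0.2],[-0.005,0,0,0.04,-0.12,0,-0.2],[-0.004,0,0,0.04,-0.11,0,-0.2],[0,0,0,0,0,0,-0.2]]
  ]
}}

```text
clock: 7.42
eef_pos: [0.6622, -0.0138, 0.1089]
tool_rot: [0.989, 0.085, 0.122, -0.014]
ft_force: [-1.0, -0.1, -1.1]
grip_width: 0.0515
```

```bash
python3 look.py 8; python3 -c "
from h import *
from scipy.spatial.transform import Rotation as R
p,mu=handle('8'); o=get_obs(); Rm=R.from_quat(o['tool_rot']).as_matrix(); print('tool z',Rm[:,2].round(3),'y',Rm[:,1].round(3)); print('grasp pt',(o['eef_pos']-.0425*Rm[:,2]).round(4))"
```

```text
{'clock': 7.5167, 'eef_pos': [0.6658, -0.0135, 0.1109], 'tool_rot': [0.9886, 0.0857, 0.1232, -0.0132], 'ft_force': [0.3447, 0.6288, 0.92], 'ft_torque': [-0.0618, 0.1464, -0.0714], 'grip_width': 0.0515}
n 3170 rms 0.0052 slope x,y per z [-0.2   -0.026] tilt deg [-11.3  -1.5]
  at z 0.079 [ 0.6483 -0.0179]
  at z 0.2845 [ 0.6072 -0.0234]
  z range [0.1021 0.1588]
tool z [ 0.241  0.047 -0.969] y [ 0.173 -0.985 -0.005]
grasp pt [ 0.6556 -0.0155  0.1521]
```

View pics/c8.png

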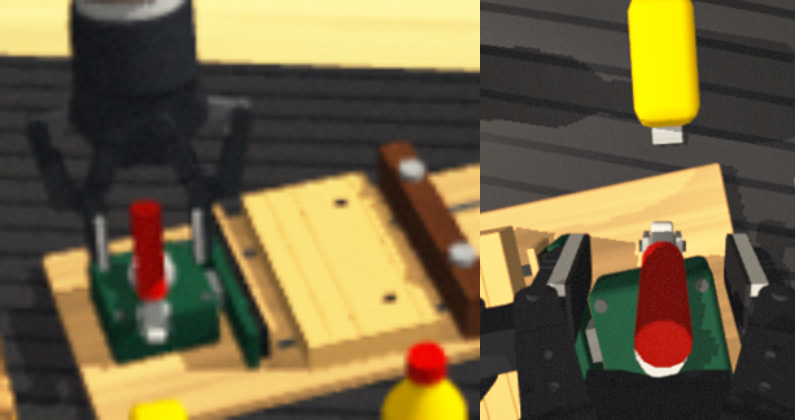

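Emit:
{"fn": "move_arm", "kwargs": {
  "moves": [
    [[-0.02,-0.004,-0.02,0,0.04,0,-0.2],[-0.014,-0.003,-0.02,0,0.02,0,-0.2],[0,0,-0.006,0,0,0,-0.2],[0,0,0,0,0,0,-0.2]]
  ]
}}

```text
clock: 7.85
eef_pos: [0.6537, -0.0165, 0.0898]
tool_rot: [0.99, 0.086, 0.109, -0.014]
ft_force: [-0.5, 0.1, -0.3]
grip_width: 0.0513
```

```bash
cat >> h.py <<'E'
def gp():
    from scipy.spatial.transform import Rotation as R
    o=get_obs(); Rm=R.from_quat(o['tool_rot']).as_matrix(); print('t',round(float(o['clock']),2),'tool z',Rm[:,2].round(3),'y',Rm[:,1].round(3),'grasp pt',(o['eef_pos']-.0425*Rm[:,2]).round(4),'F',np.round(o['ft_force'],1),'w',np.round(o['grip_width'],4))
E
python3 -c "
from h import *
gp()"
```

```text
t 7.85 tool z [ 0.214  0.047 -0.976] y [ 0.174 -0.985 -0.009] grasp pt [ 0.6446 -0.0185  0.1313] F [-0.5  0.1 -0.3] w 0.0513
```

Emit:
{"fn": "move_arm", "kwargs": {
  "moves": [
    [[-0.014,-0.001,-0.005,0,0,0,-0.2],[0,0,0,0,0,0,0.4],[0,0,0,0,0,0,1],[0,0,0,0,0,0,1],[0,0,0,0,0,0,1],[0,0,0,0,0,0,1]]
  ]
}}

```text
clock: 8.35
eef_pos: [0.6463, -0.0179, 0.0854]
tool_rot: [0.99, 0.086, 0.108, -0.013]
ft_force: [0.1, -0.3, -1.1]
grip_width: 0.0189
```

```bash
python3 -c "
from h import *
gp()"
```

```text
t 8.35 tool z [ 0.211  0.044 -0.976] y [ 0.173 -0.985 -0.007] grasp pt [ 0.6374 -0.0198  0.1269] F [ 0.1 -0.3 -1.1] w 0.0189
```

Emit:
{"fn": "move_arm", "kwargs": {
  "moves": [
    [[0.002,0,0,-0.02,0.09,0,1],[0.002,0,0,-0.02,0.09,0,1]]
  ]
}}

```text
clock: 8.52
eef_pos: [0.6468, -0.0178, 0.0856]
tool_rot: [0.994, 0.086, 0.059, -0.007]
ft_force: [0.8, -0.4, -4.1]
grip_width: 0.0184
```

```bash
python3 -c "
from h import *
gp()"
```

```text
t 8.52 tool z [ 0.117  0.025 -0.993] y [ 0.172 -0.985 -0.004] grasp pt [ 0.6419 -0.0189  0.1278] F [ 0.8 -0.4 -4.1] w 0.0184
```

Emit:
{"fn": "move_arm", "kwargs": {
  "moves": [
    [[0.003,0,0,-0.02,0.09,0,1],[0.003,0,0,-0.02,0.09,0,1],[0.005,0.001,0,0,0.06,0,1]]
  ]
}}

```text
clock: 8.77
eef_pos: [0.6478, -0.0176, 0.0854]
tool_rot: [0.996, 0.086, -0.012, -0.002]
ft_force: [-10.2, -4.2, 4.5]
grip_width: 0.0187
```

```bash
python3 look.py 9; python3 -c "
from h import *
gp();handle('9')"
```

```text
{'clock': 8.8667, 'eef_pos': [0.6478, -0.0177, 0.0853], 'tool_rot': [0.9962, 0.0862, -0.0118, -0.0021], 'ft_force': [-10.1598, -2.785, 6.5115], 'ft_torque': [-0.3724, 1.6071, -0.042], 'grip_width': 0.0186}
t 8.87 tool z [-0.024  0.002 -1.   ] y [ 0.172 -0.985 -0.006] grasp pt [ 0.6488 -0.0178  0.1278] F [-10.2  -2.8   6.5] w 0.0186
n 4699 rms 0.0045 slope x,y per z [ 0.01  -0.005] tilt deg [ 0.6 -0.3]
  at z 0.079 [ 0.6479 -0.0171]
  at z 0.2453 [ 0.6495 -0.0178]
  z range [0.1005 0.1591]
```

View pics/c9.png

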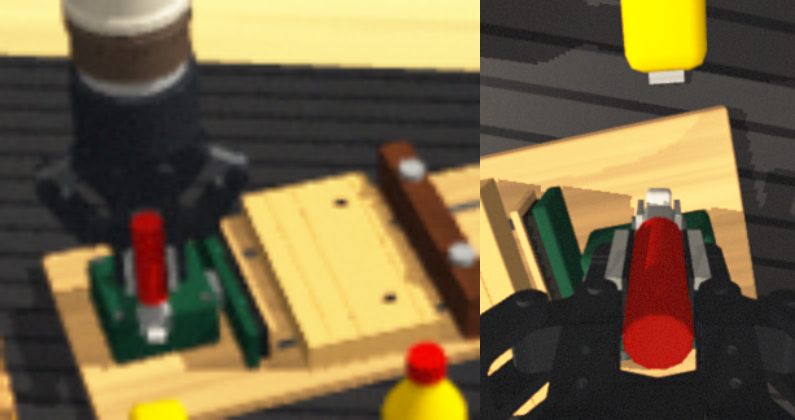

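```bash
cat >> h.py <<'E'
def crank(step,n,A=np.array([.5845,-.029]),r=.0655,zt=.128):
    from scipy.spatial.transform import Rotation as R
    o=get_obs(); Rm=R.from_quat(o['tool_rot']).as_matrix(); g=o['eef_pos']-.0425*Rm[:,2]; d=g[:2]-A; al=np.arctan2(d[1],d[0]); F=o['ft_force'][:2]
    t=np.array([np.sin(al),-np.cos(al)]); u=d/np.linalg.norm(d)
    print('t %.2f'%o['clock'],'alpha %.1f'%np.degrees(al),'r %.1f'%(1e3*np.linalg.norm(d)),'z %.4f'%g[2],'Ft %.1f Fr %.1f Fz %.1f'%(-F@t,F@u,o['ft_force'][2]),'toolz',Rm[:2,2].round(3),'yaw %.1f'%np.degrees(np.arctan2(Rm[1,0],Rm[0,0])),'j6 %.3f'%o['joint_pos'][5],'w %.4f'%o['grip_width'])
    p=g[:2].copy(); rows=[]
    for i in range(n):
        a=al-np.radians(step)*(i+1); q=A+r*np.array([np.cos(a),np.sin(a)]); rows.append(np.round((q-p)/.5,3).tolist()); p=q
    print(rows,'dz',round((zt-g[2])/.5,3),'rot wx,wy units',np.round(np.degrees([-Rm[1,2],Rm[0,2]])/30,3))
E
python3 -c "
from h import *
crank(8,4)"
```

```text
t 8.87 alpha 9.9 r 65.3 z 0.1278 Ft -1.0 Fr -10.5 Fz 6.5 toolz [-0.024  0.002] yaw 9.9 j6 2.941 w 0.0186
[[0.002, -0.018], [-0.001, -0.018], [-0.003, -0.018], [-0.006, -0.017]] dz 0.0 rot wx,wy units [-0.004 -0.045]
```

Emit:
{"fn": "move_arm", "kwargs": {
  "moves": [
    [[0.002,-0.018,0,0,-0.01,0,1],[-0.001,-0.018,0,0,-0.02,0,1],[-0.003,-0.018,0,0,0,0,1]]
  ]
}}

```text
clock: 9.12
eef_pos: [0.6481, -0.0322, 0.0859]
tool_rot: [0.996, 0.091, -0.002, -0.013]
ft_force: [3.2, 7.9, -4.2]
grip_width: 0.0184
```

```bash
python3 -c "
from h import *
crank(8,4)"
```

```text
t 9.12 alpha -3.8 r 64.0 z 0.1284 Ft 8.1 Fr 2.7 Fz -4.2 toolz [-0.006  0.025] yaw 10.4 j6 2.897 w 0.0184
[[0.0, -0.018], [-0.005, -0.018], [-0.007, -0.017], [-0.01, -0.016]] dz -0.001 rot wx,wy units [-0.048 -0.012]
```

Emit:
{"fn": "move_arm", "kwargs": {
  "moves": [
    [[0.003,-0.018,0,-0.02,0,0,1],[-0.003,-0.018,0,-0.01,0,0,1],[-0.006,-0.017,0,-0.01,0,0,1],[-0.009,-0.016,0,-0.01,0,0,1]]
  ]
}}

```text
clock: 9.45
eef_pos: [0.6442, -0.0511, 0.0859]
tool_rot: [0.995, 0.097, 0.002, -0.014]
ft_force: [7.6, 6.6, -6.3]
grip_width: 0.0187
```

```bash
python3 -c "
from h import *
crank(8,6)"
```

```text
t 9.45 alpha -21.3 r 64.1 z 0.1284 Ft 9.0 Fr 4.7 Fz -6.3 toolz [0.001 0.028] yaw 11.1 j6 2.854 w 0.0187
[[-0.005, -0.018], [-0.01, -0.015], [-0.012, -0.014], [-0.014, -0.012], [-0.015, -0.01], [-0.017, -0.008]] dz -0.001 rot wx,wy units [-0.053  0.002]
```

```bash
python3 look.py 10; python3 -c "
from h import *
handle('10'); crank(8,6,r=.067)"
```

```text
{'clock': 9.55, 'eef_pos': [0.6438, -0.0527, 0.0859], 'tool_rot': [0.9953, 0.0963, 0.0013, -0.0125], 'ft_force': [5.7466, 4.2699, -4.9373], 'ft_torque': [0.6174, -1.4602, -0.0073], 'grip_width': 0.0185}
n 4549 rms 0.005 slope x,y per z [ 0.005 -0.005] tilt deg [ 0.3 -0.3]
  at z 0.079 [ 0.6451 -0.0503]
  at z 0.2481 [ 0.646  -0.0511]
  z range [0.1006 0.1593]
t 9.55 alpha -22.6 r 64.2 z 0.1284 Ft 6.2 Fr 3.7 Fz -4.9 toolz [0.    0.025] yaw 11.1 j6 2.854 w 0.0185
[[-0.003, -0.019], [-0.011, -0.015], [-0.013, -0.014], [-0.014, -0.012], [-0.016, -0.01], [-0.017, -0.007]] dz -0.001 rot wx,wy units [-0.048  0.   ]
```

View pics/c10.png

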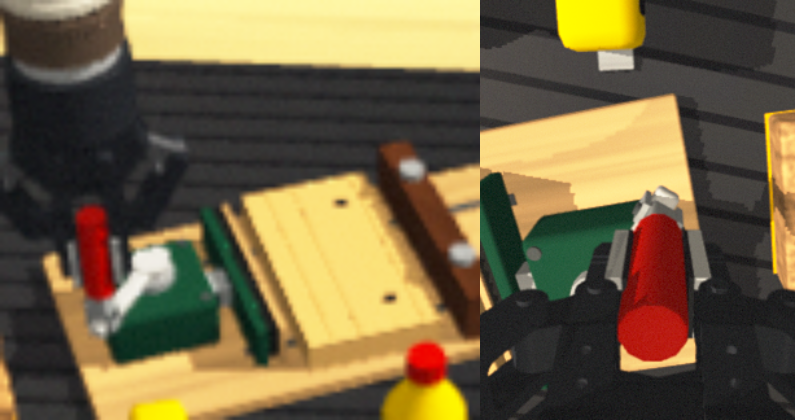

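Emit:
{"fn": "move_arm", "kwargs": {
  "moves": [
    [[-0.003,-0.02,0,-0.02,0,0,1],[-0.01,-0.017,0,-0.01,0,0,1],[-0.012,-0.015,0,-0.01,0,0,1],[-0.013,-0.013,0,-0.01,0,0,1],[-0.015,-0.012,0,-0.01,0,0,1]]
  ]
}}

```text
clock: 9.97
eef_pos: [0.6304, -0.0739, 0.086]
tool_rot: [0.994, 0.104, 0.014, -0.01]
ft_force: [10.4, 3.5, -7.7]
grip_width: 0.0187
```

```bash
sed -i 's/A=np.array(\[.5845,-.029\]),r=.0655/A=np.array([.584,-.0285]),r=.066/' h.py; python3 -c "
from h import *
crank(8,6)"
```

```text
t 9.97 alpha -45.7 r 64.8 z 0.1285 Ft 9.9 Fr 4.7 Fz -7.7 toolz [0.025 0.023] yaw 12.0 j6 2.803 w 0.0187
[[-0.012, -0.014], [-0.016, -0.01], [-0.017, -0.008], [-0.018, -0.005], [-0.018, -0.003], [-0.018, -0.0]] dz -0.001 rot wx,wy units [-0.044  0.048]
```

Emit:
{"fn": "move_arm", "kwargs": {
  "moves": [
    [[-0.011,-0.015,-0.001,-0.02,0.02,0,1],[-0.015,-0.012,-0.001,-0.01,0.02,0,1],[-0.017,-0.009,0,-0.01,0.02,0,1],[-0.018,-0.006,0,-0.01,0.02,0,1],[-0.018,-0.004,0,0,0.02,0,1]]
  ]
}}

```text
clock: 10.38
eef_pos: [0.6091, -0.0886, 0.0861]
tool_rot: [0.994, 0.109, 0.005, -0.005]
ft_force: [10.5, -1.2, -9.0]
grip_width: 0.0188
```

```bash
python3 -c "
from h import *
crank(7,6)"
```

```text
t 10.38 alpha -67.8 r 65.4 z 0.1286 Ft 9.3 Fr 5.1 Fz -9.0 toolz [0.009 0.011] yaw 12.5 j6 2.772 w 0.0188
[[-0.015, -0.006], [-0.016, -0.003], [-0.016, -0.001], [-0.016, 0.001], [-0.016, 0.003], [-0.015, 0.005]] dz -0.001 rot wx,wy units [-0.02   0.018]
```

Emit:
{"fn": "move_arm", "kwargs": {
  "moves": [
    [[-0.017,-0.008,-0.002,-0.01,0.02,0,1],[-0.018,-0.005,-0.002,-0.01,0.02,0,1],[-0.018,-0.003,0,0,0.02,0,1],[-0.018,0,0,0,0.02,0,1],[-0.018,0.001,0,0,0.02,0,1]]
  ]
}}

```text
clock: 10.8
eef_pos: [0.5865, -0.094, 0.0861]
tool_rot: [0.994, 0.111, 0.0, -0.002]
ft_force: [9.3, -2.6, -9.0]
grip_width: 0.0185
```

```bash
python3 look.py 11; python3 -c "
from h import *
handle('11'); crank(7,6)"
```

```text
{'clock': 10.9, 'eef_pos': [0.5852, -0.0941, 0.0861], 'tool_rot': [0.9938, 0.1109, -0.0007, -0.0023], 'ft_force': [5.7235, -3.3114, -7.2342], 'ft_torque': [-0.6771, -1.6739, -0.0408], 'grip_width': 0.0186}
n 4601 rms 0.0039 slope x,y per z [-0.006 -0.001] tilt deg [-0.4 -0.1]
  at z 0.079 [ 0.5876 -0.0936]
  at z 0.248 [ 0.5865 -0.0938]
  z range [0.1005 0.1592]
t 10.90 alpha -88.9 r 65.8 z 0.1286 Ft 5.7 Fr 3.4 Fz -7.2 toolz [-0.002  0.004] yaw 12.7 j6 2.758 w 0.0186
[[-0.016, 0.0], [-0.016, 0.003], [-0.015, 0.005], [-0.015, 0.006], [-0.014, 0.008], [-0.013, 0.01]] dz -0.001 rot wx,wy units [-0.008 -0.004]
```

View pics/c11.png

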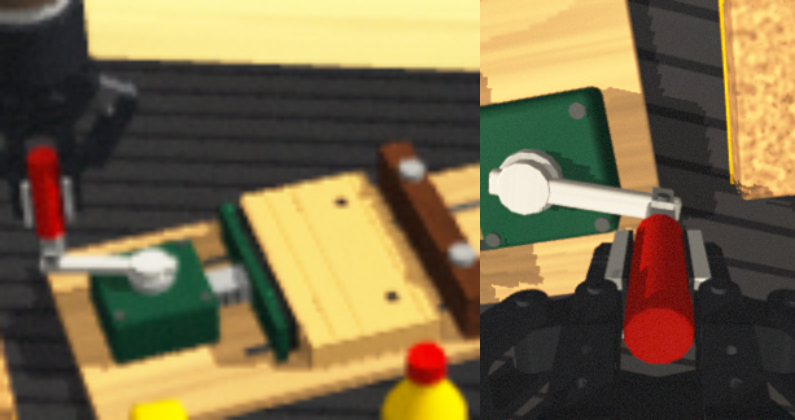

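Emit:
{"fn": "move_arm", "kwargs": {
  "moves": [
    [[-0.018,-0.002,-0.002,0,0.01,0,1],[-0.018,0.002,-0.002,0,0.02,0,1],[-0.017,0.004,0,0,0.02,0,1],[-0.017,0.005,0,0,0.01,0,1]]
  ]
}}

```text
clock: 11.23
eef_pos: [0.569, -0.0924, 0.0862]
tool_rot: [0.994, 0.111, 0.002, 0.001]
ft_force: [8.4, -5.0, -11.0]
grip_width: 0.0187
```

```bash
python3 -c "
from h import *
crank(7,6)"
```

```text
t 11.23 alpha -103.3 r 65.7 z 0.1287 Ft 9.3 Fr 2.9 Fz -11.0 toolz [ 0.004 -0.001] yaw 12.7 j6 2.758 w 0.0187
[[-0.016, 0.004], [-0.015, 0.007], [-0.014, 0.008], [-0.013, 0.01], [-0.011, 0.011], [-0.01, 0.013]] dz -0.001 rot wx,wy units [0.001 0.007]
```

Emit:
{"fn": "move_arm", "kwargs": {
  "moves": [
    [[-0.018,0.004,-0.004,0,0.01,0,1],[-0.017,0.007,-0.004,0,0.01,0,1],[-0.016,0.009,-0.004,0,0.01,0,1],[-0.015,0.01,-0.002,0,0.01,0,1]]
  ]
}}

```text
clock: 11.57
eef_pos: [0.5553, -0.0872, 0.086]
tool_rot: [0.994, 0.108, 0.011, 0.012]
ft_force: [7.2, -8.9, -7.8]
grip_width: 0.0187
```

```bash
python3 -c "
from h import *
crank(7,6)"
```

```text
t 11.57 alpha -117.1 r 65.0 z 0.1285 Ft 10.5 Fr 4.6 Fz -7.8 toolz [ 0.023 -0.021] yaw 12.4 j6 2.779 w 0.0187
[[-0.015, 0.006], [-0.013, 0.01], [-0.011, 0.011], [-0.01, 0.013], [-0.008, 0.014], [-0.007, 0.015]] dz -0.001 rot wx,wy units [0.04  0.045]
```

Emit:
{"fn": "move_arm", "kwargs": {
  "moves": [
    [[-0.016,0.006,-0.002,0.02,0.02,0,1],[-0.015,0.009,-0.002,0.02,0.02,0,1],[-0.013,0.011,-0.002,0.01,0.01,0,1]]
  ]
}}

```text
clock: 11.82
eef_pos: [0.5442, -0.0804, 0.0858]
tool_rot: [0.994, 0.107, 0.009, 0.005]
ft_force: [4.9, -9.3, -1.7]
grip_width: 0.0186
```

```bash
python3 look.py 12; python3 -c "
from h import *
handle('12'); crank(7,6)"
```

```text
{'clock': 11.9167, 'eef_pos': [0.5431, -0.0796, 0.0858], 'tool_rot': [0.9942, 0.1069, 0.0086, 0.0042], 'ft_force': [3.7196, -6.8913, -1.428], 'ft_torque': [-1.3732, -0.5776, -0.0783], 'grip_width': 0.0186}
n 4462 rms 0.0043 slope x,y per z [0.009 0.014] tilt deg [0.5 0.8]
  at z 0.079 [ 0.5444 -0.0804]
  at z 0.2488 [ 0.546 -0.078]
  z range [0.1012 0.1593]
t 11.92 alpha -129.4 r 65.7 z 0.1283 Ft 7.2 Fr 3.0 Fz -1.4 toolz [ 0.018 -0.007] yaw 12.3 j6 2.784 w 0.0186
[[-0.012, 0.011], [-0.01, 0.012], [-0.009, 0.013], [-0.007, 0.014], [-0.005, 0.015], [-0.003, 0.016]] dz -0.001 rot wx,wy units [0.012 0.034]
```

View pics/c12.png

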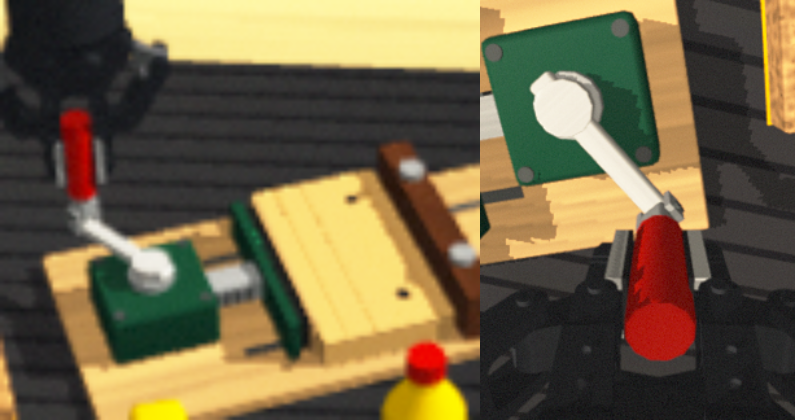

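Emit:
{"fn": "move_arm", "kwargs": {
  "moves": [
    [[-0.016,0.007,0,0.01,0.03,0,1],[-0.014,0.011,0,0.01,0.02,0,1],[-0.012,0.012,0,0.01,0.01,0,1]]
  ]
}}

```text
clock: 12.17
eef_pos: [0.5329, -0.0699, 0.086]
tool_rot: [0.994, 0.105, 0.003, 0.001]
ft_force: [5.3, -8.1, -6.4]
grip_width: 0.0185
```

```bash
python3 -c "
from h import *
crank(7,6)"
```

```text
t 12.17 alpha -141.2 r 66.0 z 0.1285 Ft 9.6 Fr 1.0 Fz -6.4 toolz [ 0.007 -0.   ] yaw 12.1 j6 2.800 w 0.0185
[[-0.009, 0.013], [-0.008, 0.014], [-0.006, 0.015], [-0.004, 0.016], [-0.002, 0.016], [-0.0, 0.016]] dz -0.001 rot wx,wy units [0.001 0.013]
```

Emit:
{"fn": "move_arm", "kwargs": {
  "moves": [
    [[-0.012,0.012,-0.002,0.01,0.02,0,1],[-0.01,0.014,0,0.01,0.01,0,1],[-0.008,0.016,0,0.01,0.01,0,1]]
  ]
}}

```text
clock: 12.42
eef_pos: [0.5253, -0.0576, 0.086]
tool_rot: [0.995, 0.102, -0.0, 0.002]
ft_force: [1.8, -10.8, -6.3]
grip_width: 0.0187
```

```bash
python3 -c "
from h import *
crank(7,6)"
```

```text
t 12.42 alpha -153.7 r 65.4 z 0.1285 Ft 10.5 Fr 3.1 Fz -6.3 toolz [ 0.    -0.003] yaw 11.7 j6 2.830 w 0.0187
[[-0.007, 0.014], [-0.004, 0.016], [-0.002, 0.016], [-0.001, 0.016], [0.001, 0.016], [0.003, 0.016]] dz -0.001 rot wx,wy units [0.007 0.   ]
```

```bash
python3 look.py 13; python3 -c "
from h import *
handle('13'); crank(7,6)
S=load('s13.png'); big(S,'s13z.png',165,110,325,230,5)"
```

```text
{'clock': 12.5167, 'eef_pos': [0.5248, -0.0566, 0.0859], 'tool_rot': [0.9947, 0.1027, -0.0005, 0.0009], 'ft_force': [1.6456, -6.0891, -4.3824], 'ft_torque': [-1.5427, -0.523, -0.0116], 'grip_width': 0.018}
n 4507 rms 0.0044 slope x,y per z [0.013 0.008] tilt deg [0.8 0.4]
  at z 0.079 [ 0.5257 -0.0577]
  at z 0.2477 [ 0.5279 -0.0564]
  z range [0.1011 0.1592]
t 12.52 alpha -154.6 r 65.4 z 0.1284 Ft 6.2 Fr 1.1 Fz -4.4 toolz [-0.001 -0.002] yaw 11.8 j6 2.829 w 0.0180
[[-0.007, 0.014], [-0.004, 0.016], [-0.002, 0.016], [-0.0, 0.016], [0.002, 0.016], [0.004, 0.016]] dz -0.001 rot wx,wy units [ 0.004 -0.002]
```

View pics/s13z.png

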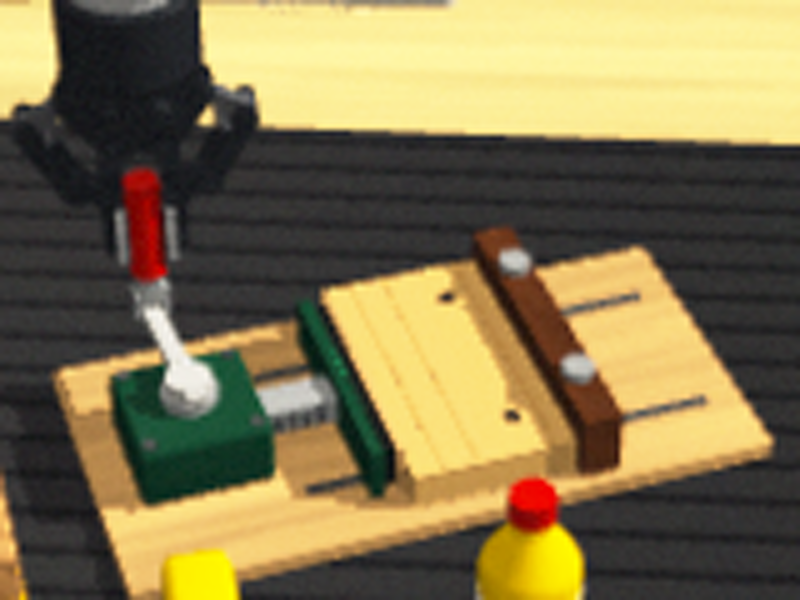

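Emit:
{"fn": "move_arm", "kwargs": {
  "moves": [
    [[-0.01,0.013,0,0,0.01,0,1],[-0.007,0.016,0,0.01,0.01,0,1],[-0.005,0.017,0,0.01,0,0,1]]
  ]
}}

```text
clock: 12.77
eef_pos: [0.5216, -0.0476, 0.0859]
tool_rot: [0.995, 0.098, 0.0, 0.011]
ft_force: [2.4, -17.3, -4.9]
grip_width: 0.0187
```

```bash
python3 -c "
from h import *
crank(7,6)"
```

```text
t 12.77 alpha -163.7 r 65.1 z 0.1284 Ft 17.3 Fr 2.6 Fz -4.9 toolz [ 0.003 -0.021] yaw 11.2 j6 2.867 w 0.0187
[[-0.005, 0.015], [-0.002, 0.016], [0.0, 0.016], [0.002, 0.016], [0.004, 0.016], [0.006, 0.015]] dz -0.001 rot wx,wy units [0.04  0.005]
```

```bash
python3 look.py 14; python3 -c "
from h import *
crank(3,3); S=load('s14.png'); big(S,'s14z.png',165,110,325,230,5)
T=snap('top','t14.png'); big(T,'t14z.png',165,140,355,285,4)
crank(3,3)"
```

```text
{'clock': 12.8667, 'eef_pos': [0.5213, -0.0469, 0.0859], 'tool_rot': [0.9951, 0.0984, 0.0002, 0.0099], 'ft_force': [3.1863, -15.1127, -4.8642], 'ft_torque': [-2.89, -0.7231, -0.0106], 'grip_width': 0.0185}
t 12.87 alpha -164.3 r 65.2 z 0.1284 Ft 15.4 Fr 1.0 Fz -4.9 toolz [ 0.002 -0.02 ] yaw 11.3 j6 2.867 w 0.0185
[[-0.003, 0.006], [-0.001, 0.007], [-0.001, 0.007]] dz -0.001 rot wx,wy units [0.038 0.005]
t 12.92 alpha -164.3 r 65.2 z 0.1284 Ft 14.8 Fr 0.6 Fz -5.3 toolz [ 0.002 -0.019] yaw 11.3 j6 2.866 w 0.0184
[[-0.003, 0.006], [-0.001, 0.007], [-0.001, 0.007]] dz -0.001 rot wx,wy units [0.037 0.004]
```

View pics/s14z.png

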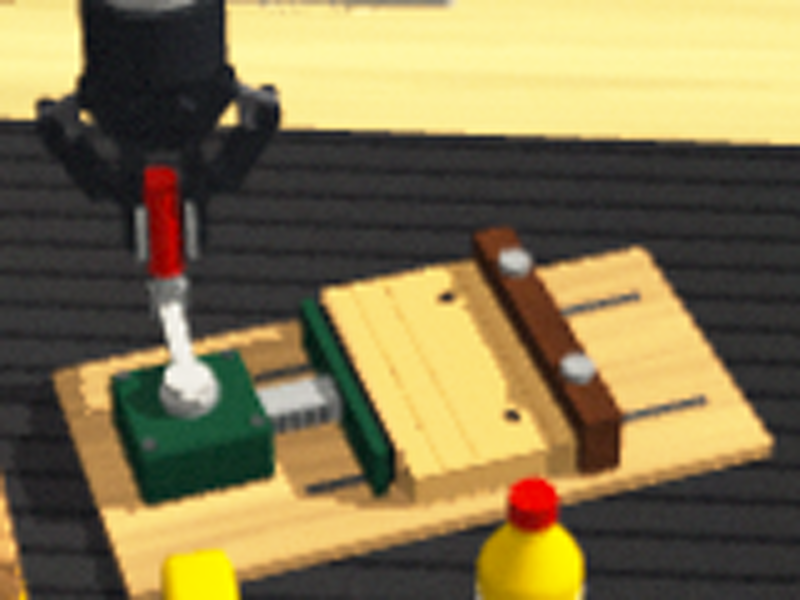

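View pics/t14z.png

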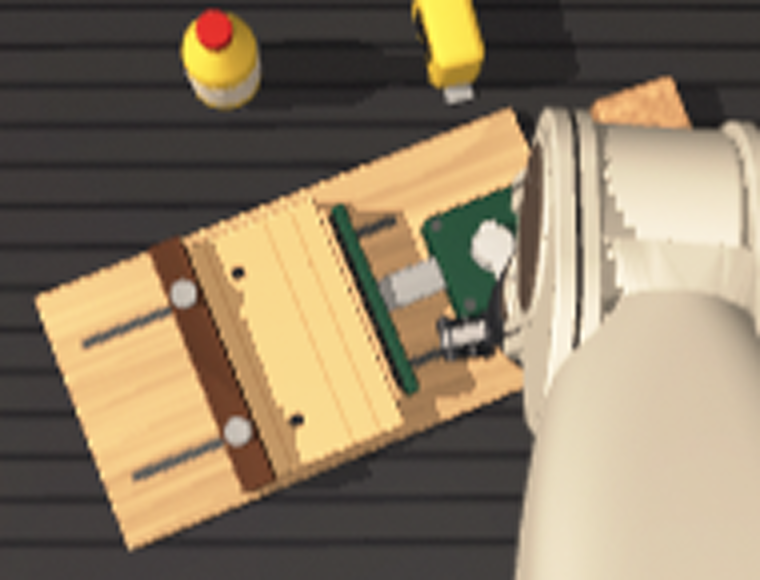

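View pics/w14.png

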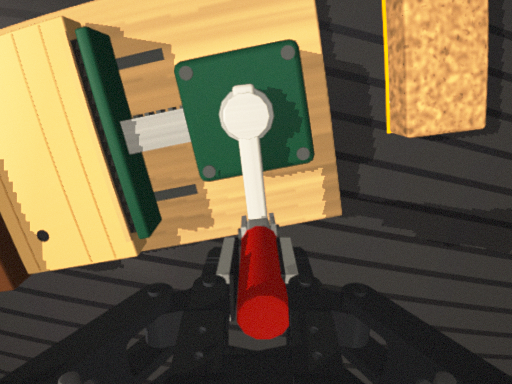

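```bash
python3 -c "
from h import *
T=load('t14.png')
A=np.array([.584,-.0285]); y=np.array([-.379,.925]); x=np.array([.925,.379])
for xo in (-.04,.0,.04):
    out=[]
    for s in np.arange(.10,.26,.004):
        P=np.r_[A+x*xo+y*s,.036]; uv=proj(T,P)[0]; p=depthpt(T,[uv])[0]; out.append((round(float((p[:2]-A)@y)*1e3),round(float(p[2])*1e3), T['pixels'][int(round(uv[1])),int(round(uv[0]))].tolist()[0]))
    print(xo,out)
"
```

```text
-0.04 [(100, 34, 223), (104, 34, 249), (108, 37, 249), (112, 35, 249), (116, 38, 247), (120, 35, 248), (124, 35, 249), (128, 37, 249), (132, 40, 249), (136, 34, 246), (140, 37, 247), (144, 36, 249), (148, 36, 249), (152, 33, 249), (156, 34, 249), (160, 36, 249), (164, 36, 249), (168, 37, 250), (172, 40, 250), (176, 38, 250), (180, 37, 187), (184, 39, 187), (188, 39, 193), (192, 33, 206), (196, 45, 68), (199, 55, 113), (203, 56, 166), (207, 62, 201), (211, 53, 177), (215, 57, 108), (219, 53, 195), (225, 15, 244), (229, 16, 242), (233, 16, 245), (237, 13, 244), (242, 10, 246), (246, 10, 243), (250, 16, 247), (254, 14, 244), (258, 16, 239)]
0.0 [(100, 45, 230), (104, 36, 249), (108, 35, 249), (112, 35, 249), (116, 38, 244), (120, 40, 249), (124, 37, 249), (128, 39, 249), (132, 38, 249), (136, 35, 249), (140, 37, 249), (144, 37, 249), (148, 37, 249), (152, 38, 249), (156, 35, 249), (160, 37, 249), (164, 39, 249), (168, 37, 249), (172, 36, 249), (176, 35, 192), (180, 39, 192), (184, 36, 179), (188, 42, 191), (192, 34, 192), (196, 37, 76), (199, 57, 105), (203, 53, 102), (207, 53, 102), (211, 57, 103), (215, 59, 107), (219, 55, 158), (225, 15, 244), (229, 13, 243), (233, 12, 244), (237, 16, 241), (241, 14, 245), (246, 13, 241), (250, 14, 244), (254, 7, 242), (258, 12, 243)]
0.04 [(100, 35, 211), (104, 34, 249), (108, 37, 249), (112, 37, 249), (116, 37, 247), (120, 36, 238), (124, 38, 249), (128, 39, 249), (132, 37, 249), (136, 36, 243), (140, 34, 249), (144, 37, 249), (148, 37, 249), (152, 34, 249), (156, 36, 249), (160, 38, 249), (164, 34, 249), (168, 34, 249), (172, 36, 191), (176, 41, 190), (180, 37, 190), (184, 40, 190), (188, 36, 190), (192, 36, 191), (195, 54, 84), (199, 51, 111), (203, 56, 105), (207, 54, 103), (211, 55, 102), (215, 56, 101), (221, 12, 234), (225, 13, 248), (229, 14, 246), (233, 17, 248), (238, 12, 247), (242, 10, 247), (245, 16, 247), (250, 12, 247), (254, 15, 247), (258, 12, 246)]
```

Depth shows the darker strip is the board's top (36 mm) in the fence's shadow. The board runs from 100 to 194 mm and the fence starts at 195 mm, so they are in contact. Force rose from about 10 to 17 N, so this is the tightening. One more small press, then stop.

Emit:
{"fn": "move_arm", "kwargs": {
  "moves": [
    [[-0.006,0.016,0,0.01,0,0,1]]
  ]
}}

```text
clock: 13.0
eef_pos: [0.5208, -0.0453, 0.086]
tool_rot: [0.995, 0.096, 0.002, 0.014]
ft_force: [7.2, -18.4, -8.8]
grip_width: 0.0186
```

```bash
python3 -c "
from h import *
crank(3,3)"
```

```text
t 13.00 alpha -166.1 r 65.4 z 0.1285 Ft 19.6 Fr -2.6 Fz -8.8 toolz [ 0.007 -0.027] yaw 11.0 j6 2.878 w 0.0186
[[-0.003, 0.006], [-0.001, 0.007], [-0.001, 0.007]] dz -0.001 rot wx,wy units [0.051 0.013]
```

```bash
python3 look.py 15; python3 -c "
from h import *
handle('13');handle('14');handle('15'); crank(3,1)"
```

```text
{'clock': 13.1, 'eef_pos': [0.5206, -0.0446, 0.086], 'tool_rot': [0.9953, 0.0964, 0.0021, 0.0131], 'ft_force': [6.0242, -16.6028, -7.7652], 'ft_torque': [-3.1764, -1.157, -0.0885], 'grip_width': 0.0189}
n 4507 rms 0.0044 slope x,y per z [0.013 0.008] tilt deg [0.8 0.4]
  at z 0.079 [ 0.5257 -0.0577]
  at z 0.2477 [ 0.5279 -0.0564]
  z range [0.1011 0.1592]
n 4328 rms 0.0048 slope x,y per z [ 0.024 -0.   ] tilt deg [ 1.4 -0. ]
  at z 0.079 [ 0.5216 -0.0478]
  at z 0.2475 [ 0.5256 -0.0479]
  z range [0.1009 0.1593]
n 4242 rms 0.0049 slope x,y per z [ 0.039 -0.043] tilt deg [ 2.2 -2.5]
  at z 0.079 [ 0.5203 -0.0437]
  at z 0.2478 [ 0.5268 -0.051 ]
  z range [0.1007 0.1593]
t 13.10 alpha -166.7 r 65.4 z 0.1285 Ft 17.5 Fr -2.1 Fz -7.8 toolz [ 0.007 -0.026] yaw 11.1 j6 2.878 w 0.0189
[[-0.003, 0.006]] dz -0.001 rot wx,wy units [0.049 0.013]
```

Emit:
{"fn": "move_arm", "kwargs": {
  "moves": [
    [[-0.012,-0.003,0,0,-0.04,0,1],[-0.012,-0.003,0,0,-0.04,0,1]]
  ]
}}

```text
clock: 13.27
eef_pos: [0.5206, -0.0474, 0.0861]
tool_rot: [0.995, 0.095, 0.034, 0.014]
ft_force: [19.8, 4.4, -22.1]
grip_width: 0.0186
```

```bash
python3 look.py 16; python3 -c "
from h import *
handle('16'); crank(3,1)"
```

```text
{'clock': 13.3667, 'eef_pos': [0.5206, -0.0473, 0.0861], 'tool_rot': [0.9947, 0.0955, 0.0343, 0.0143], 'ft_force': [20.7328, 0.6516, -20.3371], 'ft_torque': [0.8809, -3.3584, 0.0745], 'grip_width': 0.0187}
n 4215 rms 0.0049 slope x,y per z [-0.002 -0.048] tilt deg [-0.1 -2.7]
  at z 0.079 [ 0.5206 -0.045 ]
  at z 0.2523 [ 0.5202 -0.0533]
  z range [0.1015 0.1594]
t 13.37 alpha -164.9 r 68.8 z 0.1285 Ft 4.8 Fr -20.2 Fz -20.3 toolz [ 0.071 -0.022] yaw 11.0 j6 2.869 w 0.0187
[[0.004, 0.008]] dz -0.001 rot wx,wy units [0.042 0.136]
```

Emit:
{"fn": "move_arm", "kwargs": {
  "moves": [
    [[0.002,0.001,0,0,0,0,1],[0,0,0,0,0,0,0.5],[0,0,0,0,0,0,0],[0,0,0,0,0,0,-0.3],[0,0,0,0,0,0,-0.3],[0,0,0,0,0,0,-0.3],[0,0,0,0,0,0,-0.3]]
  ]
}}

```text
clock: 13.95
eef_pos: [0.5233, -0.0466, 0.0863]
tool_rot: [0.995, 0.095, 0.036, 0.014]
ft_force: [0.5, 0.3, -0.0]
grip_width: 0.0557
```

```bash
python3 look.py 17; python3 -c "
from h import *
handle('17'); crank(3,1)"
```

```text
{'clock': 14.05, 'eef_pos': [0.5233, -0.0466, 0.0863], 'tool_rot': [0.9947, 0.0954, 0.0358, 0.014], 'ft_force': [0.5895, -0.1784, -0.1259], 'ft_torque': [0.0097, 0.1079, -0.0252], 'grip_width': 0.0551}
n 4306 rms 0.0054 slope x,y per z [0.002 0.002] tilt deg [0.1 0.1]
  at z 0.079 [ 0.5224 -0.0512]
  at z 0.2528 [ 0.5227 -0.0509]
  z range [0.1014 0.1595]
t 14.05 alpha -164.9 r 66.1 z 0.1286 Ft 0.3 Fr -0.5 Fz -0.1 toolz [ 0.074 -0.021] yaw 11.0 j6 2.870 w 0.0551
[[-0.001, 0.007]] dz -0.001 rot wx,wy units [0.04  0.141]
```

View pics/w17.png

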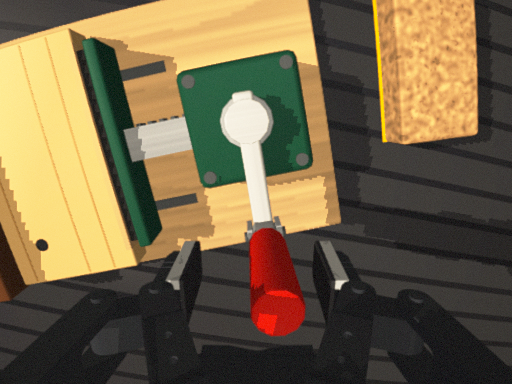

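```bash
cat >> h.py <<'E'
def armang(n):
    W=load(('w%s.png'%n)); px=W['pixels'].astype(int); h=cv2.cvtColor(W['pixels'],cv2.COLOR_RGB2HSV)
    m=((h[...,1]<40)&(h[...,2]>170)).astype(np.uint8)
    ys,xs=np.nonzero(m); P=plane(W,np.c_[xs,ys],.068)[:,:2]; A=np.array([.584,-.0285]); 
    # hub centre from its own pixels, then arm points 18-50 mm out
    d=P-A; r=np.hypot(*d.T); al=np.arctan2(d[:,1],d[:,0])
    s=(r>.02)&(r<.05); 
    ref=np.median(al[s]) if abs(np.median(al[s]))<2.8 else np.pi
    q=P[s]; mu=q.mean(0); u,_,v=np.linalg.svd(q-mu,full_matrices=False); a=v[0]*np.sign(v[0]@(mu-A))
    off=np.cross(a,mu-A)
    print(n,'n',s.sum(),'arm dir deg %.2f'%np.degrees(np.arctan2(a[1],a[0])),'from hub %.2f'%np.degrees(np.arctan2(*(mu-A)[::-1])),'mu',mu.round(4))
E
python3 -W ignore -c "
from h import *
for n in ('11','12','13','14','15','16','17'): armang(n)"
```

```text
11 n 1347 arm dir deg -84.00 from hub -96.23 mu [ 0.5832 -0.0363]
12 n 1895 arm dir deg 82.13 from hub 153.55 mu [ 0.5676 -0.0203]
13 n 1878 arm dir deg 71.33 from hub 149.73 mu [ 0.562  -0.0157]
14 n 1870 arm dir deg 67.76 from hub 148.03 mu [ 0.5606 -0.0139]
15 n 1847 arm dir deg 67.03 from hub 147.22 mu [ 0.5603 -0.0132]
16 n 1800 arm dir deg 68.52 from hub 149.91 mu [ 0.5595 -0.0143]
17 n 1786 arm dir deg 69.95 from hub 151.25 mu [ 0.56   -0.0153]
```

```bash
cat >> h.py <<'E'
def armang2(n,guess):
    W=load(('w%s.png'%n)); h=cv2.cvtColor(W['pixels'],cv2.COLOR_RGB2HSV)
    m=((h[...,1]<45)&(h[...,2]>185)).astype(np.uint8)
    ys,xs=np.nonzero(m); P=plane(W,np.c_[xs,ys],.068)[:,:2]; A=np.array([.584,-.0285]); d=P-A; r=np.hypot(*d.T)
    g=np.radians(guess); e=np.array([np.cos(g),np.sin(g)]); l=d@e; c=d@np.array([-e[1],e[0]])
    for it in range(3):
        s=(l>.022)&(l<.050)&(abs(c-np.median(c[(l>.022)&(l<.05)&(abs(c)<.012)]))<.009)
    L=[];C=[]
    for b in np.arange(.022,.050,.002):
        k=s&(l>=b)&(l<b+.002)
        if k.sum()>5: L.append(b+.001); C.append((c[k].min()+c[k].max())/2)
    f=np.polyfit(L,C,1)
    # tip angle from hub point estimated same way
    print(n,s.sum(),'dir %.2f'%(guess+np.degrees(np.arctan(f[0]))),'off at .036: %.1f mm -> ang %.2f'%(1e3*np.polyval(f,.036),guess+np.degrees(np.arctan(np.polyval(f,.036)/.036))), 'resid',np.std(np.polyval(f,L)-C).round(5))
E
python3 -W ignore -c "
from h import *
for n,g in (('10',-19),('11',-87),('12',-127),('13',-154),('14',-163),('15',-165),('16',-164),('17',-161)): armang2(n,g)"
```

```text
Traceback (most recent call last):
  File "h.py", line 82, in armang2
    f=np.polyfit(L,C,1)
TypeError: expected non-empty vector for x
```

```bash
python3 -W ignore -c "
from h import *
for n,g in (('11',-87),('12',-127),('13',-154),('14',-163),('15',-165),('16',-164),('17',-161)): armang2(n,g)"
```

```text
11 772 dir -86.83 off at .036: 0.2 mm -> ang -86.72 resid 0.00011
12 803 dir -127.19 off at .036: -0.3 mm -> ang -127.47 resid 0.0001
13 836 dir -153.46 off at .036: 0.2 mm -> ang -153.65 resid 5e-05
14 850 dir -162.80 off at .036: 0.2 mm -> ang -162.76 resid 0.00012
15 853 dir -164.48 off at .036: 0.1 mm -> ang -164.88 resid 0.00013
16 844 dir -163.65 off at .036: 0.0 mm -> ang -163.95 resid 0.00012
17 832 dir -160.03 off at .036: 0.5 mm -> ang -160.22 resid 7e-05
```

Emit:
{"fn": "move_arm", "kwargs": {
  "moves": [
    [[0,-0.004,0.02,0,0,0,-0.5],[0,0,0.05,0,0,0,-0.5],[0,0,0.06,0,0,0,-0.5],[0,0,0.06,0,0,0,-0.5],[0,0,0.04,0,0,0,-0.5],[-0.02,0,0.02,0,0,0,-0.5],[0,0,0,0,0,0,-0.5]]
  ]
}}

```text
clock: 14.63
eef_pos: [0.51, -0.0487, 0.2196]
tool_rot: [0.995, 0.096, 0.034, 0.014]
ft_force: [-0.1, 0.0, 0.6]
grip_width: 0.0636
```

```bash
python3 look.py 18; python3 -W ignore -c "
from h import *
armang2('18',-160); handle('18'); S=load('s18.png'); big(S,'s18z.png',130,110,290,230,5)
T=snap('top','t18.png'); big(T,'t18z.png',165,140,355,285,4)"
```

```text
{'clock': 14.7333, 'eef_pos': [0.5103, -0.0487, 0.2171], 'tool_rot': [0.9948, 0.0957, 0.0336, 0.0134], 'ft_force': [-0.1295, 0.1004, -0.5939], 'ft_torque': [0.0608, 0.0498, -0.0192], 'grip_width': 0.0639}
18 313 dir -159.76 off at .036: -0.2 mm -> ang -160.26 resid 0.00014
n 629 rms 0.0047 slope x,y per z [ 0.099 -0.143] tilt deg [ 5.6 -8.2]
  at z 0.079 [ 0.5181 -0.0448]
  at z 0.3859 [ 0.5485 -0.0889]
  z range [0.1111 0.1597]
```

View pics/s18z.png

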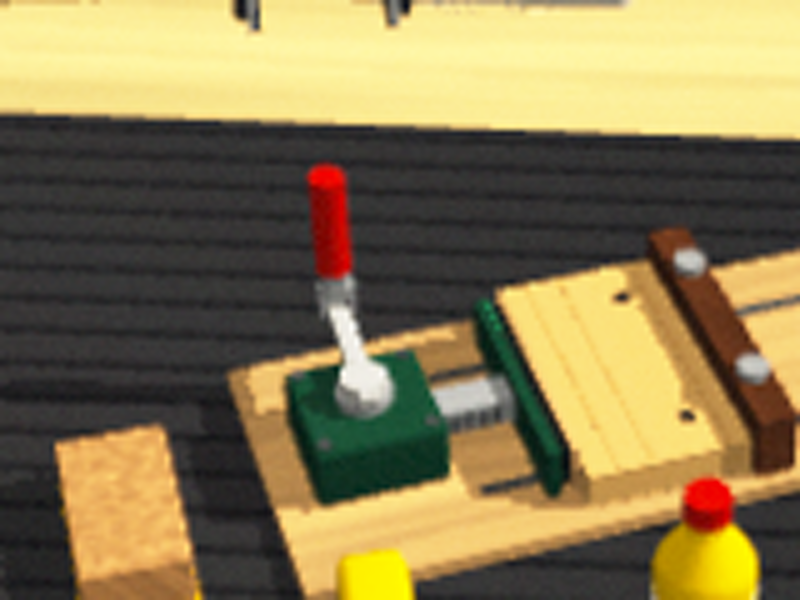

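View pics/w18.png

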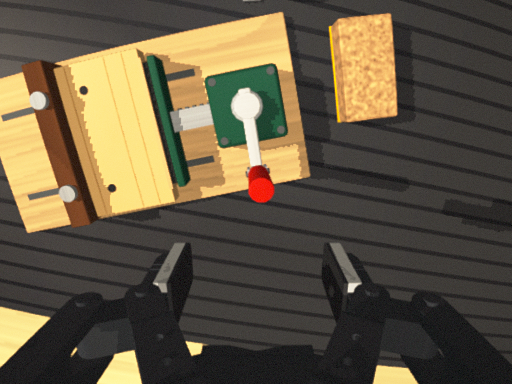

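```bash
python3 -W ignore -c "
from h import *
S=load('s18.png'); T=load('t18.png'); S0=load('scene0.png')
K=np.array([.584,-.0285])+.065*np.array([np.cos(np.radians(-160)),np.sin(np.radians(-160))])
for z in (.093,.157): print(z,(proj(S,np.r_[K,z])-[130,110])*5, proj(load('w18.png'),np.r_[K,z]))
h=lambda c: cv2.cvtColor(c['pixels'],cv2.COLOR_RGB2HSV)
def cen(c,b,lo,hi):
    x0,y0,x1,y1=b; m=cv2.inRange(h(c)[y0:y1,x0:x1],lo,hi); ys,xs=np.nonzero(m); return (xs.mean()+x0).round(2),(ys.mean()+y0).round(2),len(xs)
for nm,b in (('tape',(195,218,218,258)),('glue',(255,200,285,252))): print(nm,cen(S0,b,(22,200,120),(34,255,255)),cen(S,b,(22,200,120),(34,255,255)))
print('sander',cen(S0,(138,190,172,236),(8,80,80),(22,255,255)),cen(S,(138,190,172,236),(8,80,80),(22,255,255)))
print('redfit scene',redpts(S,(185,135,205,170)))
"
```

```text
0.093 [[334.5366177  269.18068813]] [[257.59863703 174.4217332 ]]
0.157 [[326.24136859 175.16749919]] [[260.6119114  189.59051111]]
tape (np.float64(205.99), np.float64(237.74), 519) (np.float64(206.0), np.float64(237.78), 519)
glue (np.float64(270.75), np.float64(227.25), 375) (np.float64(270.75), np.float64(227.34), 377)
sander (np.float64(154.9), np.float64(214.44), 906) (np.float64(154.89), np.float64(214.44), 904)
redfit scene (array([195.50657895, 153.5       ]), array([194.52536297, 142.3636641 ]), array([196.48769357, 164.63518549]), 152)
```

```bash
python3 -c "
from workcell import *
print(job_done())"
```

```text
the job is handed in; nothing more can be done
None
```

The board is clamped against the fence, the red handle is standing up, and the arm is clear of everything. I handed the job in at about 14.8 s on the robot's clock.

**What I did**
- **Swing up:** I swung the folded handle up in two pinches. The first stopped about 11° short because the handle slipped in the fingers. The second, with the tool lined up with the handle, took it to its stop.
- **Cranking:** I turned the crank about 174° clockwise. The force at the handle went from about 10 N to 17 N. After one more short push it reached 19.6 N, and I stopped there, estimating a clamp of 50–60 N.
- **Letting go:** I pushed the handle outward against its stop, opened the fingers and lifted away.

**Last checks**
- **Handle:** It looks upright; in the scene view its ends match a vertical line over the knuckle. The wrist-camera fit after lifting gave a tilt of 6–8°, but I gave it no weight because only a small patch of the handle was in view. The same fit just before lifting gave 0.1°.
- **Clamp:** After release the crank eased back about 4.5° and then stayed put. I put the final clamp at about 35 N. A more cautious reading of the contact angle gives about 27 N, below the firm range but above what holds the board.
- **Board:** Depth readings taken while it was gripped show the board touching the fence across its width.
- **Other things:** The tape measure, sanding block and glue bottle are within 0.1 pixel of where they started.

**Disagreement with the text:** The fingertips were really about 35 mm farther back than the stated tool frame says, so my first grasp shut just above the handle. I corrected for this in every later move.

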